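Unstack the filter carrier

TASK

Take the stack on the black carrier plate apart from the top down, one piece at a time: set each coloured filter cell upright in the middle of the storage stand of its own colour, and only when the plate is bare lift it and lay it flat in the middle of the yellow-edged white dock, its length along the dock's length. These are delicate optics, so set them down gently without dropping or tipping them, and leave the bottle and the screwdriver where they are.

Things in the scene. Friction and masses are not known exactly. Their poses are not given: they have to be found in the camera images.
- red_cell_mid (a point): The red filter cell: an upright closed round cylinder, 50 mm in diameter and 34 mm high, red with two thin black bands round its side and a white disc in a dark ring on its flat top. Point at its centre, 17 mm above its underside; z is its axis, pointing up. At the start it stands on one end of the carrier plate, 45 mm from the plate's centre along the plate's length; red and blue stand at opposite ends and may be swapped. Weight about 0.1 kg.
- blue_cell_mid (a point): The blue filter cell: an upright closed round cylinder, 50 mm in diameter and 34 mm high, blue with two thin black bands round its side and a white disc in a dark ring on its flat top. Point at its centre, 17 mm above its underside; z is its axis, pointing up. At the start it stands on one end of the carrier plate, 45 mm from the plate's centre along the plate's length; red and blue stand at opposite ends and may be swapped. Weight about 0.1 kg.
- green_cell_mid (a point): The green filter cell: an upright closed round cylinder, 36 mm in diameter and 34 mm high, green with two thin black bands round its side and a white disc in a dark ring on its flat top. Point at its centre, 17 mm above its underside; z is its axis, pointing up. At the start it stands centred (to about 2 mm) on top of either the red or the blue cell. Weight about 0.06 kg.
- plate_mid (a point): The carrier plate: a flat loose black rectangular plate, 60 mm wide (its x), 150 mm long (its y) and 16 mm thick, with small steel-coloured dots on its top, lying flat on the table under the cells. Point at its centre, 8 mm above its underside; x across its width, y along its length, z up. It and the dock may swap sides. Either way round on the dock is right. Weight about 0.4 kg.
- red_stand: The red storage stand: a fixed flat round black disc, 80 mm in diameter, 8 mm high, with a red circle (70 mm) on its top and no rim, lying on the table. Origin at the centre of its underside on the table, so its top is 8 mm above; z up. The three stands swap places from start to start.
- blue_stand: The blue storage stand: a fixed flat round black disc, 80 mm in diameter, 8 mm high, with a blue circle (70 mm) on its top and no rim, lying on the table. Origin at the centre of its underside on the table, so its top is 8 mm above; z up. The three stands swap places from start to start.
- green_stand: The green storage stand: a fixed flat round black disc, 80 mm in diameter, 8 mm high, with a green circle (70 mm) on its top and no rim, lying on the table. Origin at the centre of its underside on the table, so its top is 8 mm above; z up. The three stands swap places from start to start.
- dock: The dock for the carrier plate: a fixed flat white slab with a yellow border, 80 mm wide (its x), 170 mm long (its y) and 8 mm high, with no rim. Origin at the centre of its underside on the table, so its top is 8 mm above; x across its width, y along its length, z up.
- bottle_mid (a point): A loose capped amber bottle, 48 mm in diameter and 95 mm high, standing upright on the robot's side of the work; to be left alone. Point on its axis 45 mm above the table.
- driver_grip (a point): A loose screwdriver with an orange handle, about 190 mm long, lying on the table at the far side of the work; to be left alone. Point in the middle of its handle; x points along it to the tip.
Mind the look-alikes: they are no part of the job. What is shaped like the part that bears red_cell_mid but orange or purple is not meant. What is shaped like the blue_stand but grey or pink is not meant.

How it is judged (in metres and radians):
At the end, for the whole second after the job is handed in: Each cell stands upright (within 0.1 rad) on the stand of its own colour, its centre within 12 mm of the stand's centre; the carrier plate lies flat on the dock within 12 mm of its centre and 0.15 rad of its length; all at rest and released (horizontal distance between red_cell_mid and red_stand below 0.012 m and z of red_cell_mid in the frame of red_stand between 0.021 and 0.029 m and angle between each of red_cell_mid, blue_cell_mid, green_cell_mid's own z axis and vertical below 0.1 rad and linear speed of each of red_cell, blue_cell, green_cell, plate below 0.02 m/s and angular speed of each of red_cell, blue_cell, green_cell, plate below 0.3 rad/s and horizontal distance between blue_cell_mid and blue_stand below 0.012 m and z of blue_cell_mid in the frame of blue_stand between 0.021 and 0.029 m and horizontal distance between green_cell_mid and green_stand below 0.012 m and z of green_cell_mid in the frame of green_stand between 0.021 and 0.029 m and horizontal distance between plate_mid and dock below 0.012 m and z of plate_mid in the frame of dock between 0.012 and 0.02 m and angle between the y axis of plate_mid and the y axis of dock, either way round below 0.15 rad and angle between plate_mid's own z axis and vertical below 0.06 rad); the robot touches nothing.
It fails at once if the carrier plate is lifted while a cell still stands on it (height (world z) of plate_mid above 0.025 m and ((horizontal distance between red_cell_mid and plate_mid below 0.075 m and z of red_cell_mid in the frame of plate_mid between 0.015 and 0.08 m) or (horizontal distance between blue_cell_mid and plate_mid below 0.075 m and z of blue_cell_mid in the frame of plate_mid between 0.015 and 0.08 m) or (horizontal distance between green_cell_mid and plate_mid below 0.075 m and z of green_cell_mid in the frame of plate_mid between 0.015 and 0.08 m))).
It fails at once if a lower cell is lifted with the green cell still standing on it ((height (world z) of red_cell_mid above 0.055 m and horizontal distance between green_cell_mid and red_cell_mid below 0.03 m and z of green_cell_mid in the frame of red_cell_mid between 0.025 and 0.042 m) or (height (world z) of blue_cell_mid above 0.055 m and horizontal distance between green_cell_mid and blue_cell_mid below 0.03 m and z of green_cell_mid in the frame of blue_cell_mid between 0.025 and 0.042 m)).
It fails at once if a cell is tipped by more than about 30 degrees (angle between any of red_cell_mid, blue_cell_mid, green_cell_mid's own z axis and vertical above 0.52 rad).
It fails at once if a cell or the plate is dropped (falls freely, faster than 0.6 m/s: about 2 cm) ((contact force between red_cell and anything else below 0.02 N and linear speed of red_cell above 0.6 m/s) or (contact force between blue_cell and anything else below 0.02 N and linear speed of blue_cell above 0.6 m/s) or (contact force between green_cell and anything else below 0.02 N and linear speed of green_cell above 0.6 m/s) or (contact force between plate and anything else below 0.02 N and linear speed of plate above 0.6 m/s)).
It fails at once if the bottle or the screwdriver is moved more than 2 cm (distance of any of bottle_mid, driver_grip from where it was at the start of the episode above 0.02 m).
It also fails if it takes over 99 s, if anything falls off the work surface, if the arm or the gripper's body presses on something with over 40 N, if the wrist force passes 120 N, or if a joint passes its speed limit or range.

ROBOT

A 6-joint arm with a two-finger parallel gripper is mounted at the origin on the work surface. World frame = base frame: x ahead of the robot, y to its left, z up, the work surface at z = 0. Lengths are in m, angles in degrees, forces in N, time in s.
With the tool pointing down it reaches from about 0.375 to 0.9 m from the base axis. Payload 3.1 kg.
Tool frame: the origin (TCP) lies on the centre line of the jaws, within the pads' length; the fingertips stand 8 mm ahead of it and the grasp point (between the pads) lies 11 mm behind it; z points along the fingers, y is the direction in which the jaws open and shut (so a half turn about z gives the same grasp; the last joint's range is limited). The gripper opens to 87 mm and grips with 3 to 60 N. Pads are 19 mm wide; open, the fingers measure 117 mm over their backs; the gripper's body (75 mm by 190 mm) begins 51 mm behind the grasp point.
Start: joints at [58.528, 30.224, 82.088, -0, 67.689, -10.227], TCP at [0.226, 0.583, 0.231] pointing down, gripper open.
Joint ranges: [-176.69, 176.69], [-43.24, 126.21], [12.49, 139.97], [-82, 262], [0, 151.66], [-163.58, 163.58]. Speed limits (degrees/s): [159.86, 159.86, 180, 180, 180, 180].

INTERFACE

Orientations are given as a 3x3 rotation matrix whose columns are the frame's x, y, z axes.
In Python, from rig import * gives the robot as it stands. The module is installed in compiled form; this text tells all that it offers.
- The arm moves only by the tool arm_command, never from a script. Its argument "commands" is a list of rows, each an object with "translation": the shift along the tool's x, y, z scaled (see below), a list of three; "dr": the turn, a rotation vector about the tool's x, y, z scaled (see below), a list of three; "jaw": the closure, from 0 (fully open) to 1 (shut). In form: [{"translation": [x, y, z], "dr": [ax, ay, az], "jaw": jaw}, ...]. A call has 1 to 12 rows; each row shifts and turns the commanded pose from where the row before left it, along the tool's axes as they then stand; what a row does not reach is not made up. The controller multiplies each number of a shift by 25 mm and each number of a turn by 6 degrees. A row lasts 1/12 s, in which the tool goes at most 41.7 mm and 7.16 degrees, less where a joint would pass 70% of its speed; a pose out of reach is approached as far as the arm can. A call with a number of a shift or a turn outside -1 to 1 is refused whole. A call with a gripper value outside its range is refused whole. The fingers move at their own pace and stop on an object; the grip force is fixed at half the most. Time passes only in rows, so rows that do not move let the fingers close. It gives the time, the measured TCP pose, the force and the opening at its end, in the units of the state.
- read_state(): the state, without advancing time (a new reading comes with each control period).
- capture(name): name is "scene" or "top" or "wrist"; returns (picture, depth): 400x640x3 uint8, red, green, blue; 400x640 float32, m along the optical axis (not along the pixel's ray), 0 where there is no reading.
- camera_model(name): a dict with "intrinsics" (3x3 intrinsics, pixels), "pose" (4x4, takes a point from camera to world coordinates); the wrist camera has in their place "mount" (4x4, takes a point from camera to tool coordinates, whose origin is the TCP and whose axes are the flange's). Camera axes: x right, y down, z forward; pixel columns grow to the right and rows downward; lengths in m; the calibration is good to about 2 mm. A picture is of the moment at which its call begins: read the wrist's pose just before it. camera_model takes no time and is no camera call.
- hand_in(): hands the job in, once; it reports no verdict.
The state is a dict: "time_s": time; "joint_positions": joint angles; "qvel": joint speeds; "tau": joint torques, N m; "position": TCP position; "tcp_rot": TCP orientation; "force": force on the tool from outside, world axes, zero at the start; "moment": the same for the moment, N m; "opening": opening from 0.0 (shut) to 1.0 (fully open).
Only numpy, scipy, OpenCV 4.12 (cv2) and the standard library are available. Lean on these libraries where they do the work, as an engineer would, in place of code of your own. Each camera call takes 0.05 s, during which the arm holds its last target.

## Working session

There is one attempt and no reset: what is moved stays moved. The work goes in short steps, Python scripts to look and compute and a tool call to move; the robot and the scene stay as the last step left them, time stands still between calls to the robot, and variables do not carry over. Pictures are saved under pics/ and viewed, and the job is handed in when it is done.

Besides the shell and the picture viewer there is one more tool, called after ">>>" as name([rows], argument=value, ...), one row to a line, values as JSON. arm_command: Moves the arm, as the interface text tells. Its arguments: {"type":"object","properties":{"commands":{"type":"array"}},"required":["commands"]}

```bash
mkdir -p pics; python3 - <<'E'
from rig import *
import cv2, numpy as np
s=read_state(); print(s)
for n in("scene","top"):
    im,d=capture(n); m=camera_model(n)
    cv2.imwrite(f"pics/{n}0.png",im[...,::-1]); np.savez(f"{n}0.npz",im=im,d=d,K=m["intrinsics"],T=m["pose"])
    print(n,m)
print(camera_model("wrist"))
E
```

```text
{'time_s': 0.0, 'joint_positions': array([ 5.85270585e+01,  3.02783909e+01,  8.21574306e+01, -1.48644972e-03,
        6.76881248e+01, -1.02272414e+01]), 'qvel': array([ 0.03181205, -0.03017104, -0.01480916,  0.06916214, -0.00947381,
        0.01493549]), 'tau': array([-1.70277446e-03, -4.40051150e+01, -1.76585644e+01,  6.30428153e-02,
        5.82443119e-02, -1.72491709e-04]), 'position': array([0.22607608, 0.58190499, 0.22957198]), 'tcp_rot': array([[-9.32038445e-01,  3.62357706e-01, -1.10896378e-03],
       [ 3.62359223e-01,  9.32036664e-01, -1.85755490e-03],
       [ 3.60495573e-04, -2.13315583e-03, -9.99997660e-01]]), 'force': array([ 0.76034874, -0.31378092, -0.0158383 ]), 'moment': array([-0.00200732, -0.00863304, -0.01792616]), 'opening': 0.9995661603998255}
scene {'intrinsics': array([[408.53433899,   0.        , 321.28643579],
       [  0.        , 408.53433899, 206.01891606],
       [  0.        ,   0.        ,   1.        ]]), 'pose': array([[-0.47619989,  0.73578774, -0.48150811,  1.01234967],
       [ 0.87924894,  0.40617359, -0.24888615,  0.20002422],
       [ 0.0124485
[... 354 characters left out ...]
  [-0.99987406,  0.00590344,  0.01473162, -0.01972232],
       [-0.01514988, -0.07851861, -0.99679753,  0.97809815],
       [ 0.        ,  0.        ,  0.        ,  1.        ]])}
{'intrinsics': array([[332.32827496,   0.        , 316.41842222],
       [  0.        , 332.32827496, 196.99327028],
       [  0.        ,   0.        ,   1.        ]]), 'mount': array([[ 4.79407960e-06, -9.66048823e-01, -2.58359578e-01,
         7.07085960e-02],
       [ 9.99999997e-01, -1.61703398e-05,  7.90193941e-05,
        -2.29520837e-04],
       [-8.05143548e-05, -2.58359578e-01,  9.66048820e-01,
        -1.52508633e-01],
       [ 0.00000000e+00,  0.00000000e+00,  0.00000000e+00,
         1.00000000e+00]])}
```

View pics/top0.png

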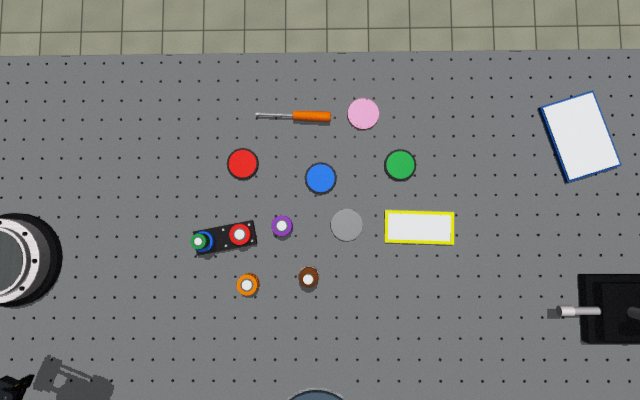

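View pics/scene0.png

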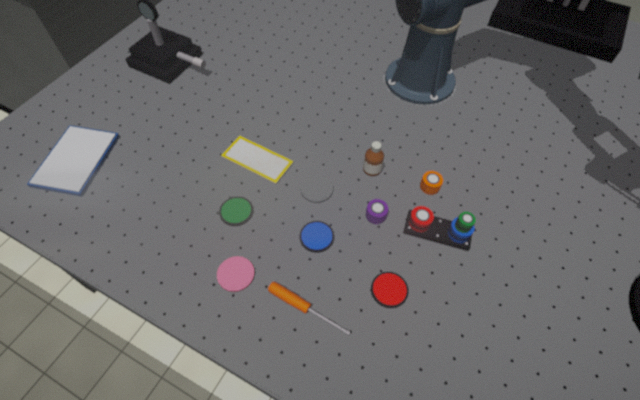

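The top view shows the black plate near (224,237), with green stacked on blue at (200,241) and red at (239,234). 

Candidates for each part:
- **Red cell:** red (239,234), not orange (247,285) or purple (282,226).
- **Stands:** red (243,164), blue (321,178) and green (400,165), not pink (363,114) or grey (347,225).
- **Dock:** yellow-edged slab (420,227), not the blue-edged slab at right (580,137).
- **To leave alone:** bottle (308,278) and driver (293,116).

Next I'll measure these in close crops.

```bash
cat > h.py <<'E'
import numpy as np, cv2
def proj(K,T,P):
    P=np.asarray(P,float).reshape(-1,3); c=(P-T[:3,3])@T[:3,:3]; q=c@K.T; return q[:,:2]/q[:,2:]
def onz(K,T,uv,z):
    uv=np.asarray(uv,float).reshape(-1,2); r=np.c_[uv,np.ones(len(uv))]@np.linalg.inv(K).T@T[:3,:3].T
    t=(z-T[2,3])/r[:,2]; return T[:3,3]+r*t[:,None]
def pt(K,T,d,u,v):
    z=d[int(round(v)),int(round(u))]; return T[:3,3]+T[:3,:3]@(np.linalg.inv(K)@[u,v,1]*z)
E
python3 - <<'E'
from h import *
f=np.load('top0.npz'); im,d,K,T=[f[k] for k in('im','d','K','T')]
c=im[200:270,180:300][...,::-1]; cv2.imwrite('pics/c1.png',cv2.resize(c,None,fx=6.6,fy=6.6,interpolation=cv2.INTER_CUBIC))
for n,u,v in [('table',450,350),('green',198,241),('red',239,234),('redst',243,164),('bluest',321,178),('greenst',400,165),('dock',420,227),('bottle',308,279),('platemid',220,238),('purple',282,226),('orange',247,285),('driver',312,116)]:
    print(n,pt(K,T,d,u,v).round(4))
hsv=cv2.cvtColor(im,cv2.COLOR_RGB2HSV).astype(int)
def cen(mask,box):
    m=np.zeros_like(mask,np.uint8); x0,y0,x1,y1=box; m[y0:y1,x0:x1]=mask[y0:y1,x0:x1]
    n,l,st,ce=cv2.connectedComponentsWithStats(m); i=1+st[1:,4].argmax(); return ce[i],st[i],(l==i)
H,S,V=hsv[...,0],hsv[...,1],hsv[...,2]
for n,mask,box in [('redst',((H<8)|(H>172))&(S>120),(220,140,265,190)),('bluest',(abs(H-108)<15)&(S>120),(300,155,345,200)),('greenst',(abs(H-65)<20)&(S>120),(380,145,420,190)),('dockyel',(abs(H-30)<6)&(S>100),(375,200,465,255))]:
    c,st,l=cen(mask,box)
    if n=='dockyel':
        ys,xs=np.nonzero(l); r=cv2.minAreaRect(np.c_[xs,ys].astype(np.float32)); b=cv2.boxPoints(r); P=onz(K,T,b,.008); print(n,r,P.round(4).tolist(),P.mean(0), np.linalg.norm(np.diff(P,axis=0),axis=1))
    else:
        ys,xs=np.nonzero(l); (e,ax,a)=cv2.fitEllipse(cv2.findContours(l.astype(np.uint8),0,1)[0][0]); print(n,c,st,e,ax,onz(K,T,c,.008).round(4),'diam',ax[0]/K[0,0]*.97)
E
```

```text
table [ 0.199  -0.3261  0.0043]
green [0.466  0.2657 0.0841]
red [0.4812 0.1787 0.0514]
redst [0.6559 0.1791 0.0115]
bluest [ 0.6193 -0.0166  0.0103]
greenst [ 0.651  -0.2144  0.0088]
dock [ 0.496 -0.26   0.01 ]
bottle [0.381  0.0134 0.097 ]
platemid [0.4714 0.2321 0.0199]
purple [0.4999 0.0782 0.0351]
orange [0.3596 0.1616 0.0355]
driver [0.7728 0.0049 0.0267]
redst [242.09953344 163.04043546] [228 149  29  29 643] (242.08900451660156, 163.03140258789062) (27.49687385559082, 27.980138778686523) [[0.659  0.1821 0.008 ]] diam 0.06836941663167838
bluest [320.23400936 177.5351014 ] [306 164  29  28 641] (320.2392578125, 177.53536987304688) (27.629228591918945, 27.728614807128906) [[ 0.6208 -0.0146  0.008 ]] diam 0.0686985091735694
greenst [400.00953895 164.43561208] [386 151  29  28 629] (400.0066833496094, 164.43882751464844) (27.162452697753906, 27.696044921875) [[ 0.6525 -0.2146  0.008 ]] diam 0.06753789739823099
dockyel ((418.8477783203125, 226.87025451660156), (69.34114837646484, 32.9838981628418), 1.7899105548858643) [[0.4589, -0.1703, 0.008], [0.5403, -0.1743, 0.008], [0.534, -0.3453, 0.008], [0.4529, -0.3402, 0.008]] [ 0.4964953 -0.2575145  0.008    ] [0.08149226 0.17114194 0.08126196]
```

View pics/c1.png

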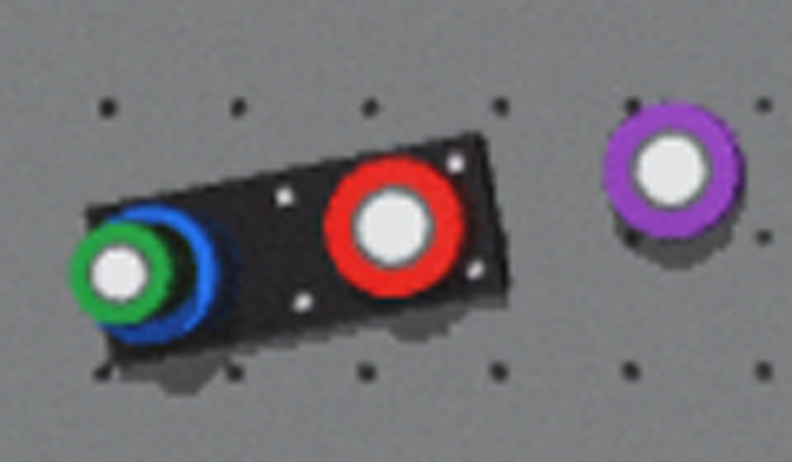

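```bash
cat >> h.py <<'E'
def tgt(s,P,yaw=None):
    """units (25mm / 6deg) of move in tool axes from the measured pose to P"""
    R=np.array(s['tcp_rot']); d=R.T@(np.array(P)-s['position'])*1000/25
    out=d.round(2)
    cur=np.degrees(np.arctan2(R[1,1],R[0,1]))
    if yaw is not None: 
        dy=(yaw-cur+90)%180-90
        return out, 'yaw',round(cur,2),'turn units tz',round(-dy/6,2)
    return out,'yaw',round(cur,2)
E
python3 - <<'E'
from h import *
f=np.load('top0.npz'); im,d,K,T=[f[k] for k in('im','d','K','T')]
cv=lambda x,y:((x+.5)/6.6-.5+180,(y+.5)/6.6-.5+200)
print('green',onz(K,T,cv(119,273),.084).round(4),'red',onz(K,T,cv(392,228),.05).round(4),'blue',onz(K,T,cv(150,274),.05).round(4))
P=onz(K,T,[cv(88,207),cv(482,133),cv(510,300),cv(115,362)],.016);print(P.round(4),P.mean(0))
from rig import *
s=read_state(); print(tgt(s,[.44,.23,.25],10.6))
E
```

```text
green [[0.4661 0.2666 0.084 ]] red [[0.4809 0.1791 0.05  ]] blue [[0.4648 0.2663 0.05  ]]
[[0.489  0.3006 0.016 ]
 [0.5159 0.1529 0.016 ]
 [0.4537 0.142  0.016 ]
 [0.4314 0.2893 0.016 ]] [0.47248872 0.22118408 0.016     ]
(array([-13.08, -10.02,  -0.8 ]), 'yaw', np.float64(68.75), 'turn units tz', np.float64(9.69))
```

>>> arm_command([
  {"translation": [-0.5,-0.4,-0.1],"dr": [0,0,0],"jaw": 0},
  {"translation": [-1,-0.8,-0.1],"dr": [0,0,0],"jaw": 0},
  {"translation": [-1,-0.8,-0.1],"dr": [0,0,0],"jaw": 0},
  {"translation": [-1,-0.8,-0.1],"dr": [0,0,0],"jaw": 0},
  {"translation": [-1,-0.8,-0.1],"dr": [0,0,0],"jaw": 0},
  {"translation": [-1,-0.8,-0.1],"dr": [0,0,0],"jaw": 0},
  {"translation": [-1,-0.8,-0.1],"dr": [0,0,0],"jaw": 0},
  {"translation": [-1,-0.8,0],"dr": [0,0,0],"jaw": 0},
  {"translation": [-1,-0.8,0],"dr": [0,0,0],"jaw": 0},
  {"translation": [-1,-0.8,0],"dr": [0,0,0],"jaw": 0},
  {"translation": [-1,-0.8,0],"dr": [0,0,0],"jaw": 0},
  {"translation": [-1,-0.8,0],"dr": [0,0,0],"jaw": 0},
])

```text
time_s: 1.1
position: [0.4112, 0.2617, 0.2481]
tcp_rot: [[-0.932, 0.363, -0.0], [0.363, 0.932, -0.001], [0.0, -0.001, -1.0]]
force: [0.2, -0.4, 0.1]
opening: 0.996
```

>>> arm_command([
  {"translation": [-1,-0.5,0],"dr": [0,0,0],"jaw": 0},
  {"translation": [-0.5,-0.3,0],"dr": [0,0,0.5],"jaw": 0},
  {"translation": [0,0,0],"dr": [0,0,1],"jaw": 0},
  {"translation": [0,0,0],"dr": [0,0,1],"jaw": 0},
  {"translation": [0,0,0],"dr": [0,0,1],"jaw": 0},
  {"translation": [0,0,0],"dr": [0,0,1],"jaw": 0},
  {"translation": [0,0,0],"dr": [0,0,1],"jaw": 0},
  {"translation": [0,0,0],"dr": [0,0,1],"jaw": 0},
  {"translation": [0,0,0],"dr": [0,0,1],"jaw": 0},
  {"translation": [0,0,0],"dr": [0,0,1],"jaw": 0},
  {"translation": [0,0,0],"dr": [0,0,1],"jaw": 0},
  {"translation": [0,0,0],"dr": [0,0,0.3],"jaw": 0},
])

```text
time_s: 2.1
position: [0.4383, 0.2309, 0.248]
tcp_rot: [[-0.169, 0.986, -0.001], [0.986, 0.169, -0.001], [-0.0, -0.001, -1.0]]
force: [-0.9, 0.7, 1.0]
opening: 1.0
```

```bash
cat > look.py <<'E'
import sys
from h import *
from rig import *
n=sys.argv[1]; cam=sys.argv[2] if len(sys.argv)>2 else 'wrist'
s=read_state(); m=camera_model(cam); im,d=capture(cam); K=m['intrinsics']
if cam=='wrist':
    F=np.eye(4); F[:3,:3]=s['tcp_rot']; F[:3,3]=s['position']; T=F@m['mount']
else: T=m['pose']
cv2.imwrite(f'pics/{n}.png',im[...,::-1]); np.savez(n+'.npz',im=im,d=d,K=K,T=T)
print('t',s['time_s'],'pos',s['position'].round(4),'F',s['force'].round(2),'open',s['opening'],tgt(s,s['position']))
E
python3 look.py w1
```

```text
t 2.1 pos [0.4383 0.2309 0.248 ] F [-0.94  0.74  0.95] open 0.999891240597079 (array([0., 0., 0.]), 'yaw', np.float64(9.71))
```

View pics/w1.png

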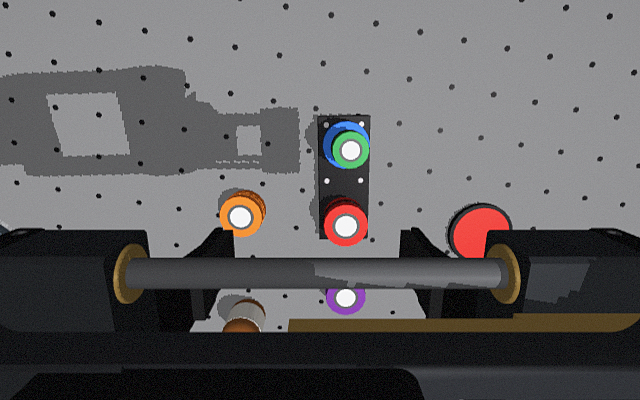

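The wrist view shows green on blue at (351,151), red at (346,227), the plate upright in the image, and purple at (346,298). I'll compare these positions with the top camera.

```bash
python3 - <<'E'
from h import *
f=np.load('w1.npz'); im,d,K,T=[f[k] for k in('im','d','K','T')]
c=im[105:255,280:400][...,::-1]; cv2.imwrite('pics/c2.png',cv2.resize(c,None,fx=4,fy=4,interpolation=cv2.INTER_CUBIC))
hsv=cv2.cvtColor(im,cv2.COLOR_RGB2HSV)
def disc(u,v,r=14):
    m=np.zeros(im.shape[:2],np.uint8); w=(hsv[...,1]<50)&(hsv[...,2]>190); m[v-r:v+r,u-r:u+r]=w[v-r:v+r,u-r:u+r]
    n,l,st,ce=cv2.connectedComponentsWithStats(m); i=1+st[1:,4].argmax(); return ce[i],st[i]
for n,u,v,z in [('green',351,151,.084),('red',346,227,.05),('purple',346,298,.034)]:
    ce,st=disc(u,v); print(n,ce,st,onz(K,T,ce,z).round(4),pt(K,T,d,*ce).round(4))
print('table',pt(K,T,d,410,120),'redstand',pt(K,T,d,480,232),'plate',pt(K,T,d,345,190))
E
```

```text
green [350.48327138 150.02973978] [342 141  18  19 269] [[0.4644 0.2677 0.084 ]] [0.4646 0.2675 0.0825]
red [345.54154728 225.78510029] [335 216  22  21 349] [[0.4795 0.1804 0.05  ]] [0.4796 0.1801 0.0493]
purple [345.3778626  297.49236641] [336 289  20  18 262] [[0.4998 0.0822 0.034 ]] [0.5003 0.0807 0.0314]
table [ 0.53707544  0.30535689 -0.00167735] redstand [0.65460092 0.1862045  0.00728302] plate [0.47579381 0.2123545  0.013216  ]
```

View pics/c2.png

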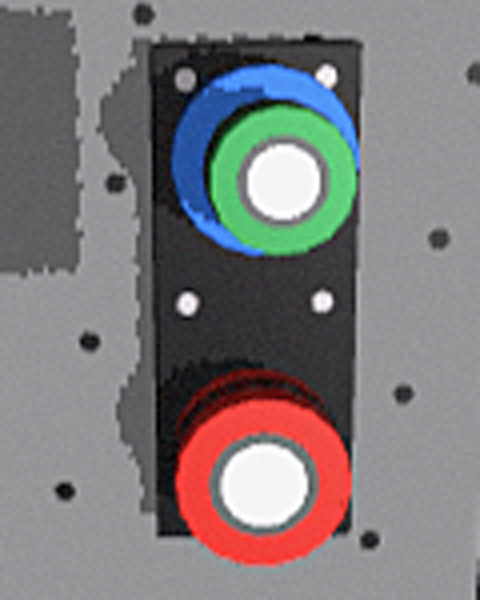

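```bash
python3 - <<'E'
from h import *
from rig import *
print(tgt(read_state(),[.465,.267,.11],9.7),tgt(read_state(),[.465,.267,.064],9.7))
E
```

```text
(array([1.24, 1.3 , 5.52]), 'yaw', np.float64(9.77), 'turn units tz', np.float64(0.01)) (array([1.25, 1.3 , 7.36]), 'yaw', np.float64(9.77), 'turn units tz', np.float64(0.01))
```

>>> arm_command([
  {"translation": [0.62,0.65,0.5],"dr": [0,0,0],"jaw": 0},
  {"translation": [0.62,0.65,1],"dr": [0,0,0],"jaw": 0},
  {"translation": [0,0,1],"dr": [0,0,0],"jaw": 0},
  {"translation": [0,0,1],"dr": [0,0,0],"jaw": 0},
  {"translation": [0,0,1],"dr": [0,0,0],"jaw": 0},
  {"translation": [0,0,0.7],"dr": [0,0,0],"jaw": 0},
  {"translation": [0,0,0.3],"dr": [0,0,0],"jaw": 0},
  {"translation": [0,0,0],"dr": [0,0,0],"jaw": 0},
])

```text
time_s: 2.82
position: [0.4641, 0.267, 0.1089]
tcp_rot: [[-0.173, 0.985, -0.004], [0.985, 0.173, -0.002], [-0.001, -0.004, -1.0]]
force: [-0.1, -0.4, 0.2]
opening: 0.997
```

```bash
python3 look.py w2;python3 - <<'E'
from h import *
from rig import *
print(tgt(read_state(),[.465,.267,.064],9.7))
E
```

```text
t 2.8167 pos [0.4641 0.267  0.1089] F [-0.06 -0.36  0.19] open 0.9971171333110586 (array([0., 0., 0.]), 'yaw', np.float64(9.97))
(array([-0.01, -0.  ,  1.85]), 'yaw', np.float64(9.96), 'turn units tz', np.float64(0.04))
```

View pics/w2.png

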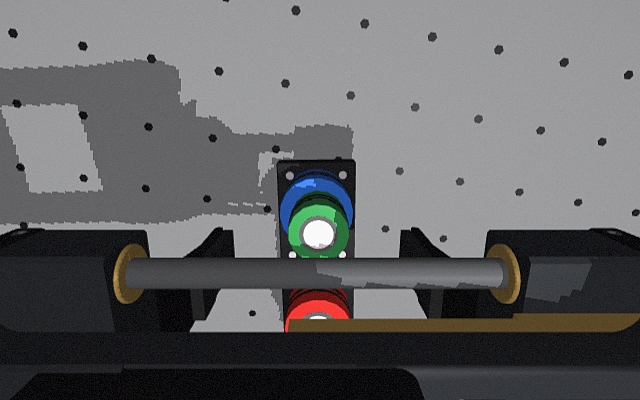

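Green at (319,234) sits on the jaw centre line. Now I'll descend and close.

>>> arm_command([
  {"translation": [0,0,0.6],"dr": [0,0,0],"jaw": 0},
  {"translation": [0,0,0.7],"dr": [0,0,0],"jaw": 0},
  {"translation": [0,0,0.5],"dr": [0,0,0],"jaw": 0},
  {"translation": [0,0,0],"dr": [0,0,0],"jaw": 0},
  {"translation": [0,0,0],"dr": [0,0,0],"jaw": 1},
  {"translation": [0,0,0],"dr": [0,0,0],"jaw": 1},
  {"translation": [0,0,0],"dr": [0,0,0],"jaw": 1},
  {"translation": [0,0,0],"dr": [0,0,0],"jaw": 1},
  {"translation": [0,0,0],"dr": [0,0,0],"jaw": 1},
  {"translation": [0,0,0],"dr": [0,0,0],"jaw": 1},
  {"translation": [0,0,0],"dr": [0,0,0],"jaw": 1},
  {"translation": [0,0,0],"dr": [0,0,0],"jaw": 1},
])

```text
time_s: 3.87
position: [0.4654, 0.2679, 0.0656]
tcp_rot: [[-0.173, 0.985, 0.0], [0.985, 0.173, 0.0], [0.0, 0.0, -1.0]]
force: [-0.3, 0.5, 0.3]
opening: 0.48
```

>>> arm_command([
  {"translation": [0,0,0],"dr": [0,0,0],"jaw": 1},
  {"translation": [0,0,0],"dr": [0,0,0],"jaw": 1},
])

```text
time_s: 4.03
position: [0.4654, 0.2679, 0.0656]
tcp_rot: [[-0.173, 0.985, -0.0], [0.985, 0.173, -0.0], [-0.0, -0.0, -1.0]]
force: [0.1, -0.4, 1.0]
opening: 0.405
```

>>> arm_command([
  {"translation": [0,0,0],"dr": [0,0,0],"jaw": 1},
  {"translation": [0,0,0],"dr": [0,0,0],"jaw": 1},
  {"translation": [0,0,-0.3],"dr": [0,0,0],"jaw": 1},
  {"translation": [0,0,-0.6],"dr": [0,0,0],"jaw": 1},
  {"translation": [0,0,-0.8],"dr": [0,0,0],"jaw": 1},
  {"translation": [0,0,-0.8],"dr": [0,0,0],"jaw": 1},
  {"translation": [0,0,-0.5],"dr": [0,0,0],"jaw": 1},
])

```text
time_s: 4.62
position: [0.466, 0.2682, 0.1426]
tcp_rot: [[-0.173, 0.985, 0.002], [0.985, 0.173, 0.001], [0.0, 0.002, -1.0]]
force: [0.7, 0.1, 0.2]
opening: 0.406
```

```bash
python3 look.py w3;python3 - <<'E'
from h import *
from rig import *
print(tgt(read_state(),[.652,-.2145,.14],9.7))
E
```

```text
t 4.6167 pos [0.466  0.2682 0.1426] F [0.68 0.08 0.16] open 0.40582311950496475 (array([0., 0., 0.]), 'yaw', np.float64(9.96))
(array([-20.31,   3.93,   0.18]), 'yaw', np.float64(9.97), 'turn units tz', np.float64(0.04))
```

View pics/w3.png

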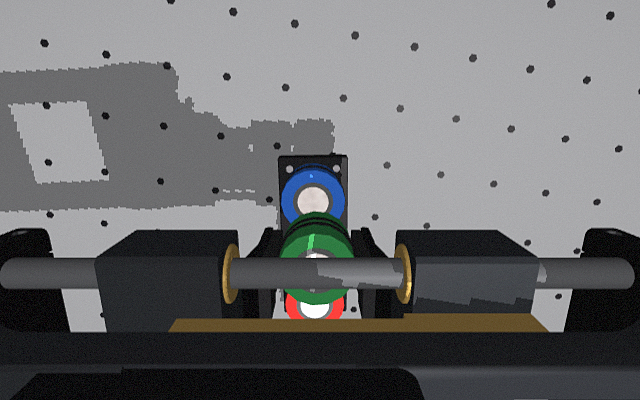

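>>> arm_command([
  {"translation": [-0.3,0.05,0],"dr": [0,0,0],"jaw": 1},
  {"translation": [-0.7,0.15,0],"dr": [0,0,0],"jaw": 1},
  {"translation": [-1,0.2,0],"dr": [0,0,0],"jaw": 1},
  {"translation": [-1,0.2,0],"dr": [0,0,0],"jaw": 1},
  {"translation": [-1,0.2,0],"dr": [0,0,0],"jaw": 1},
  {"translation": [-1,0.2,0],"dr": [0,0,0],"jaw": 1},
  {"translation": [-1,0.2,0],"dr": [0,0,0],"jaw": 1},
  {"translation": [-1,0.2,0],"dr": [0,0,0],"jaw": 1},
  {"translation": [-1,0.2,0],"dr": [0,0,0],"jaw": 1},
  {"translation": [-1,0.2,0],"dr": [0,0,0],"jaw": 1},
  {"translation": [-1,0.2,0],"dr": [0,0,0],"jaw": 1},
  {"translation": [-1,0.2,0],"dr": [0,0,0],"jaw": 1},
])

```text
time_s: 5.67
position: [0.5664, 0.0048, 0.1392]
tcp_rot: [[-0.173, 0.985, -0.003], [0.985, 0.173, 0.0], [0.001, -0.003, -1.0]]
force: [0.4, 0.0, 0.4]
opening: 0.406
```

>>> arm_command([
  {"translation": [-1,0.2,0],"dr": [0,0,0],"jaw": 1},
  {"translation": [-1,0.2,0],"dr": [0,0,0],"jaw": 1},
  {"translation": [-1,0.2,0],"dr": [0,0,0],"jaw": 1},
  {"translation": [-1,0.2,0],"dr": [0,0,0],"jaw": 1},
  {"translation": [-1,0.2,0],"dr": [0,0,0],"jaw": 1},
  {"translation": [-1,0.2,0],"dr": [0,0,0],"jaw": 1},
  {"translation": [-0.6,0.2,0],"dr": [0,0,0],"jaw": 1},
  {"translation": [-0.3,0.1,0],"dr": [0,0,0],"jaw": 1},
  {"translation": [0,0,0],"dr": [0,0,0],"jaw": 1},
])

```text
time_s: 6.42
position: [0.6338, -0.1589, 0.1392]
tcp_rot: [[-0.171, 0.985, -0.001], [0.985, 0.171, 0.0], [0.0, -0.001, -1.0]]
force: [0.4, 0.6, -0.5]
opening: 0.407
```

```bash
python3 look.py w4;python3 - <<'E'
from h import *
from rig import *
print(tgt(read_state(),[.652,-.2145,.024],9.7))
f=np.load('w4.npz'); im,d,K,T=[f[k] for k in('im','d','K','T')]
print(proj(K,T,[.652,-.2145,.008]))
E
```

```text
t 6.4167 pos [ 0.6338 -0.1589  0.1392] F [ 0.37  0.64 -0.5 ] open 0.40661745429866647 (array([0., 0., 0.]), 'yaw', np.float64(9.82))
(array([-2.39,  0.36,  4.61]), 'yaw', np.float64(9.88), 'turn units tz', np.float64(0.03))
[[325.99169446 251.75864046]]
```

View pics/w4.png

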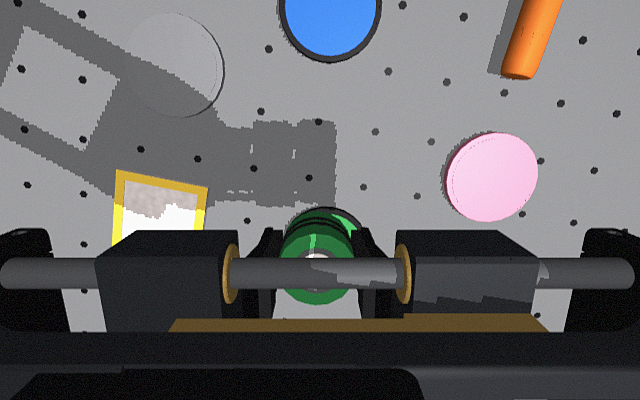

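>>> arm_command([
  {"translation": [-0.6,0.1,0],"dr": [0,0,0],"jaw": 1},
  {"translation": [-1,0.15,0.2],"dr": [0,0,0],"jaw": 1},
  {"translation": [-0.6,0.1,0.6],"dr": [0,0,0],"jaw": 1},
  {"translation": [-0.2,0,1],"dr": [0,0,0],"jaw": 1},
  {"translation": [0,0,1],"dr": [0,0,0],"jaw": 1},
  {"translation": [0,0,0.7],"dr": [0,0,0],"jaw": 1},
  {"translation": [0,0,0.4],"dr": [0,0,0],"jaw": 1},
  {"translation": [0,0,0.2],"dr": [0,0,0],"jaw": 1},
  {"translation": [0,0,0],"dr": [0,0,0],"jaw": 1},
])

```text
time_s: 7.22
position: [0.6523, -0.2138, 0.037]
tcp_rot: [[-0.174, 0.985, -0.002], [0.985, 0.174, 0.001], [0.001, -0.002, -1.0]]
force: [-0.3, -1.1, 0.2]
opening: 0.404
```

```bash
python3 look.py w5;python3 look.py s5 scene;python3 - <<'E'
from h import *
from rig import *
print(tgt(read_state(),[.6515,-.214,.0245],9.7))
f=np.load('s5.npz'); im=f['im'];cv2.imwrite('pics/s5c.png',cv2.resize(im[150:300,180:300][...,::-1],None,fx=4,fy=4,interpolation=cv2.INTER_CUBIC))
E
```

```text
t 7.2167 pos [ 0.6523 -0.2138  0.037 ] F [-0.35 -1.08  0.18] open 0.4037230408640401 (array([0., 0., 0.]), 'yaw', np.float64(10.0))
t 7.2667 pos [ 0.6531 -0.2142  0.0382] F [-0.28 -0.55 -0.49] open 0.40766571320412537 (array([0., 0., 0.]), 'yaw', np.float64(10.0))
(array([ 0.04, -0.08,  0.58]), 'yaw', np.float64(9.99), 'turn units tz', np.float64(0.05))
```

View pics/w5.png

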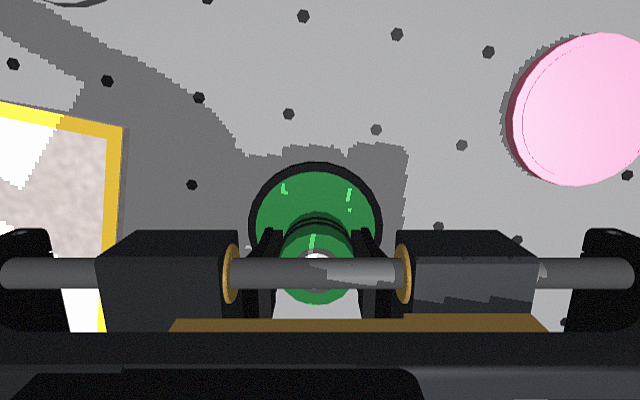

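View pics/s5c.png

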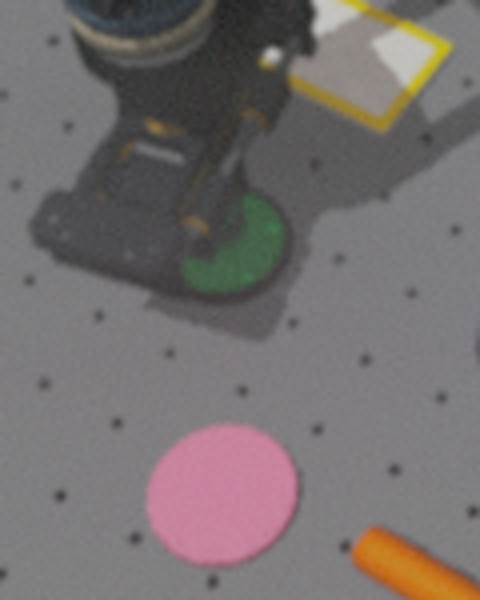

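The wrist view shows the green stand's black rim spanning columns 248–383 with its far edge at row 162. The cell is centred at about column 317. I'll check the depth direction from that far edge.

```bash
python3 - <<'E'
from h import *
f=np.load('w5.npz'); im,d,K,T=[f[k] for k in('im','d','K','T')]
a=np.radians(np.arange(0,360,5)); 
for c in ([.6515,-.214],[.6545,-.214],[.6515,-.211]):
  C=np.c_[c[0]+.04*np.cos(a),c[1]+.04*np.sin(a),np.full(72,.008)]; p=proj(K,T,C); print(c,p[:,0].min().round(1),p[:,0].max().round(1),p[:,1].min().round(1))
E
```

```text
[0.6515, -0.214] 247.0 384.4 165.2
[0.6545, -0.214] 252.1 389.5 166.2
[0.6515, -0.211] 247.6 385.6 159.9
```

>>> arm_command([
  {"translation": [0.07,-0.08,0.2],"dr": [0,0,0],"jaw": 1},
  {"translation": [0,0,0.2],"dr": [0,0,0],"jaw": 1},
  {"translation": [0,0,0.1],"dr": [0,0,0],"jaw": 1},
  {"translation": [0,0,0.04],"dr": [0,0,0],"jaw": 1},
  {"translation": [0,0,0],"dr": [0,0,0],"jaw": 1},
])

```text
time_s: 7.73
position: [0.6504, -0.213, 0.0243]
tcp_rot: [[-0.173, 0.985, -0.0], [0.985, 0.173, 0.0], [0.0, -0.0, -1.0]]
force: [0.0, 0.3, 0.7]
opening: 0.407
```

>>> arm_command([
  {"translation": [0,0,0.04],"dr": [0,0,0],"jaw": 1},
  {"translation": [0,0,0],"dr": [0,0,0],"jaw": 1},
  {"translation": [0,0,0],"dr": [0,0,0],"jaw": 1},
])

```text
time_s: 7.98
position: [0.6507, -0.2132, 0.0236]
tcp_rot: [[-0.173, 0.985, 0.0], [0.985, 0.173, -0.0], [-0.0, 0.0, -1.0]]
force: [-0.8, -0.3, -0.5]
opening: 0.408
```

>>> arm_command([
  {"translation": [0,0,0],"dr": [0,0,0],"jaw": 0.55},
  {"translation": [0,0,0],"dr": [0,0,0],"jaw": 0.4},
  {"translation": [0,0,0],"dr": [0,0,0],"jaw": 0},
  {"translation": [0,0,0],"dr": [0,0,0],"jaw": 0},
])

```text
time_s: 8.32
position: [0.6506, -0.2131, 0.0237]
tcp_rot: [[-0.173, 0.985, 0.0], [0.985, 0.173, -0.0], [-0.0, 0.0, -1.0]]
force: [0.6, -0.4, -0.0]
opening: 0.592
```

Released to about 51 mm. Now I'll lift straight up.

>>> arm_command([
  {"translation": [0,0,0],"dr": [0,0,0],"jaw": 0},
  {"translation": [0,0,-0.3],"dr": [0,0,0],"jaw": 0},
  {"translation": [0,0,-0.7],"dr": [0,0,0],"jaw": 0},
  {"translation": [0,0,-1],"dr": [0,0,0],"jaw": 0},
  {"translation": [0,0,-1],"dr": [0,0,0],"jaw": 0},
  {"translation": [0,0,-1],"dr": [0,0,0],"jaw": 0},
  {"translation": [0,0,-1],"dr": [0,0,0],"jaw": 0},
  {"translation": [0,0,-1],"dr": [0,0,0],"jaw": 0},
])

```text
time_s: 8.98
position: [0.6505, -0.213, 0.1754]
tcp_rot: [[-0.173, 0.985, 0.0], [0.985, 0.173, -0.0], [-0.0, 0.0, -1.0]]
force: [0.3, 0.1, -0.1]
opening: 0.996
```

```bash
python3 look.py w6; python3 look.py s6 scene;python3 - <<'E'
from h import *
from rig import *
print(tgt(read_state(),[.465,.26,.2],9.7))
im=np.load('s6.npz')['im'];cv2.imwrite('pics/s6c.png',cv2.resize(im[120:280,180:380][...,::-1],None,fx=3,fy=3,interpolation=cv2.INTER_CUBIC))
E
```

```text
t 8.9833 pos [ 0.6505 -0.213   0.1754] F [ 0.25  0.08 -0.14] open 0.9962200691302416 (array([0., 0., 0.]), 'yaw', np.float64(9.95))
t 9.0333 pos [ 0.6536 -0.2144  0.1815] F [-0.25 -0.3   2.62] open 1.0008632584701525 (array([0., 0., 0.]), 'yaw', np.float64(9.97))
(array([20.  , -4.14, -0.99]), 'yaw', np.float64(9.96), 'turn units tz', np.float64(0.04))
```

View pics/w6.png

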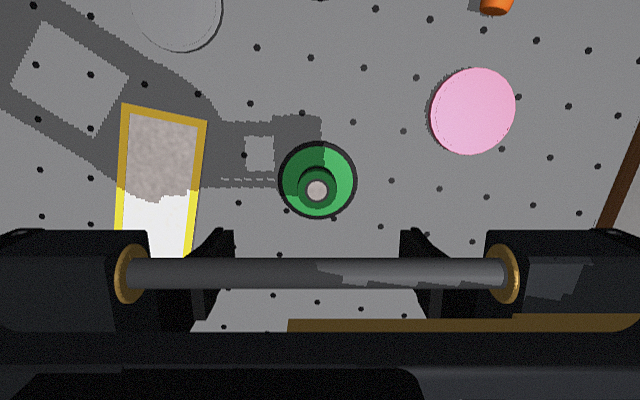

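View pics/s6c.png

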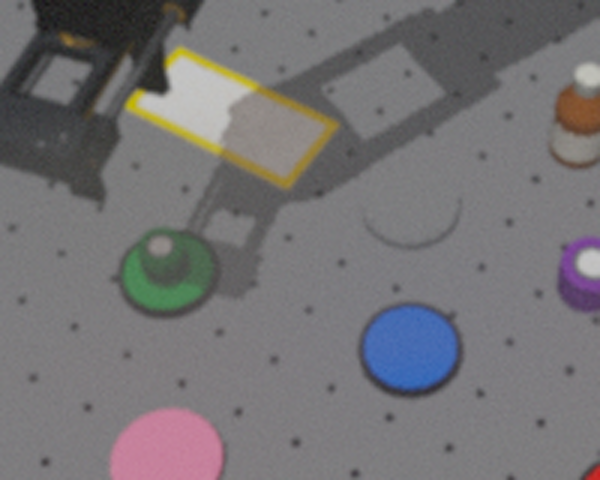

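The green cell is upright: white disc at (316.5,190.5), stand outline columns 277–358 and rows 140–220. I'll check its offset numerically, along with where blue and red are now.

```bash
python3 - <<'E'
from h import *
f=np.load('w6.npz'); im,d,K,T=[f[k] for k in('im','d','K','T')]
a=np.radians(np.arange(0,360,5)); 
for c in ([.6505,-.213],):
  C=np.c_[c[0]+.04*np.cos(a),c[1]+.04*np.sin(a),np.full(72,.008)]; p=proj(K,T,C); print(c,p.min(0).round(1),p.max(0).round(1), proj(K,T,[.6505,-.213,.042]))
print(onz(K,T,[316.5,190.5],.042))
f=np.load('w3.npz'); im,d,K,T=[f[k] for k in('im','d','K','T')]
print('blue',onz(K,T,[313,201.5],.05))
E
```

```text
[0.6505, -0.213] [276.1 141.1] [357.3 220.6] [[316.78588669 190.34078124]]
[[ 0.65027565 -0.21318679  0.042     ]]
blue [[0.4631065  0.26897306 0.05      ]]
```

>>> arm_command([
  {"translation": [0.5,-0.1,-0.1],"dr": [0,0,0],"jaw": 0},
  {"translation": [1,-0.2,-0.1],"dr": [0,0,0],"jaw": 0},
  {"translation": [1,-0.2,-0.1],"dr": [0,0,0],"jaw": 0},
  {"translation": [1,-0.2,-0.1],"dr": [0,0,0],"jaw": 0},
  {"translation": [1,-0.2,-0.1],"dr": [0,0,0],"jaw": 0},
  {"translation": [1,-0.2,-0.1],"dr": [0,0,0],"jaw": 0},
  {"translation": [1,-0.2,0],"dr": [0,0,0],"jaw": 0},
  {"translation": [1,-0.2,0],"dr": [0,0,0],"jaw": 0},
  {"translation": [1,-0.2,0],"dr": [0,0,0],"jaw": 0},
  {"translation": [1,-0.2,0],"dr": [0,0,0],"jaw": 0},
  {"translation": [1,-0.2,0],"dr": [0,0,0],"jaw": 0},
  {"translation": [1,-0.2,0],"dr": [0,0,0],"jaw": 0},
])

```text
time_s: 10.08
position: [0.5415, 0.062, 0.187]
tcp_rot: [[-0.173, 0.985, -0.004], [0.985, 0.173, 0.001], [0.001, -0.004, -1.0]]
force: [-0.2, 0.7, -0.4]
opening: 1.005
```

>>> arm_command([
  {"translation": [1,-0.2,0],"dr": [0,0,0],"jaw": 0},
  {"translation": [1,-0.2,0],"dr": [0,0,0],"jaw": 0},
  {"translation": [1,-0.2,0],"dr": [0,0,0],"jaw": 0},
  {"translation": [1,-0.2,0],"dr": [0,0,0],"jaw": 0},
  {"translation": [1,-0.2,0],"dr": [0,0,0],"jaw": 0},
  {"translation": [1,-0.2,0],"dr": [0,0,0],"jaw": 0},
  {"translation": [1,-0.2,0],"dr": [0,0,0],"jaw": 0},
  {"translation": [0.6,-0.2,0],"dr": [0,0,0],"jaw": 0},
  {"translation": [0.3,0,0],"dr": [0,0,0],"jaw": 0},
  {"translation": [0,0,0],"dr": [0,0,0],"jaw": 0},
])

```text
time_s: 10.92
position: [0.4687, 0.249, 0.1875]
tcp_rot: [[-0.176, 0.984, -0.003], [0.984, 0.176, -0.001], [-0.0, -0.003, -1.0]]
force: [0.5, 0.2, 0.5]
opening: 0.998
```

```bash
python3 look.py w7; cat > disc.py <<'E'
import sys
from h import *
def disc(f,u,v,z,r=14):
    im,d,K,T=[f[k] for k in('im','d','K','T')]
    hsv=cv2.cvtColor(im,cv2.COLOR_RGB2HSV)
    m=np.zeros(im.shape[:2],np.uint8); w=(hsv[...,1]<50)&(hsv[...,2]>150); m[v-r:v+r,u-r:u+r]=w[v-r:v+r,u-r:u+r]
    n,l,st,ce=cv2.connectedComponentsWithStats(m); i=1+st[1:,4].argmax(); print(ce[i].round(1),st[i],onz(K,T,ce[i],z).round(4),pt(K,T,d,*ce[i]).round(4))
E
```

```text
t 10.9167 pos [0.4687 0.249  0.1875] F [0.53 0.25 0.49] open 0.9980630330007401 (array([0., 0., 0.]), 'yaw', np.float64(10.11))
```

View pics/w7.png

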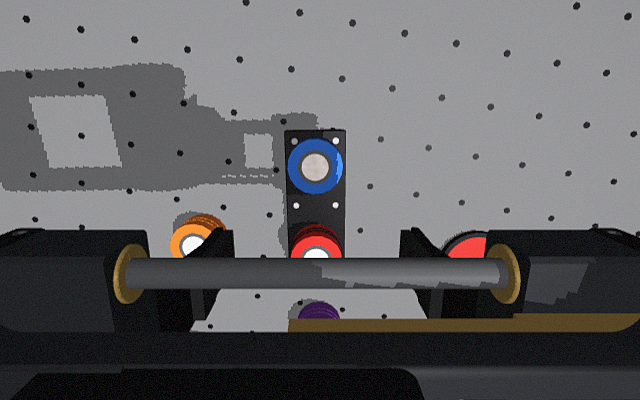

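```bash
python3 - <<'E'
from disc import *
from rig import *
f=np.load('w7.npz'); disc(f,315,166,.05,15)
print(onz(f['K'],f['T'],[315,166.5],.05))
for z in (.1,.031): print(tgt(read_state(),[.464,.268,z],9.7))
E
```

```text
[314.6 166.9] [302 154  27  27 568] [[0.4628 0.2686 0.05  ]] [0.4628 0.2685 0.049 ]
[[0.46310226 0.26901115 0.05      ]]
(array([ 0.83, -0.07,  3.51]), 'yaw', np.float64(10.06), 'turn units tz', np.float64(0.06))
(array([ 0.83, -0.07,  6.27]), 'yaw', np.float64(10.06), 'turn units tz', np.float64(0.06))
```

>>> arm_command([
  {"translation": [0.4,-0.1,0.5],"dr": [0,0,0],"jaw": 0},
  {"translation": [0.45,0,1],"dr": [0,0,0],"jaw": 0},
  {"translation": [0,0,1],"dr": [0,0,0],"jaw": 0},
  {"translation": [0,0,1],"dr": [0,0,0],"jaw": 0},
  {"translation": [0,0,1],"dr": [0,0,0],"jaw": 0},
  {"translation": [0,0,0.8],"dr": [0,0,0],"jaw": 0},
  {"translation": [0,0,0.5],"dr": [0,0,0],"jaw": 0},
  {"translation": [0,0,0.4],"dr": [0,0,0],"jaw": 0},
  {"translation": [0,0,0],"dr": [0,0,0],"jaw": 0},
])

```text
time_s: 11.72
position: [0.4638, 0.2668, 0.0315]
tcp_rot: [[-0.171, 0.985, -0.004], [0.985, 0.171, -0.001], [-0.001, -0.004, -1.0]]
force: [-0.8, 0.0, 0.2]
opening: 0.999
```

>>> arm_command([
  {"translation": [0,0,0],"dr": [0,0,0],"jaw": 1},
  {"translation": [0,0,0],"dr": [0,0,0],"jaw": 1},
  {"translation": [0,0,0],"dr": [0,0,0],"jaw": 1},
  {"translation": [0,0,0],"dr": [0,0,0],"jaw": 1},
  {"translation": [0,0,0],"dr": [0,0,0],"jaw": 1},
  {"translation": [0,0,0],"dr": [0,0,0],"jaw": 1},
  {"translation": [0,0,0],"dr": [0,0,0],"jaw": 1},
  {"translation": [0,0,0],"dr": [0,0,0],"jaw": 1},
  {"translation": [0,0,0],"dr": [0,0,0],"jaw": 1},
  {"translation": [0,0,0],"dr": [0,0,0],"jaw": 1},
])

```text
time_s: 12.55
position: [0.4645, 0.2683, 0.0339]
tcp_rot: [[-0.173, 0.985, 0.0], [0.985, 0.173, 0.0], [0.0, 0.0, -1.0]]
force: [-1.7, -0.7, 4.8]
opening: 0.567
```

```bash
python3 look.py w8;python3 - <<'E'
from h import *
from rig import *
print(tgt(read_state(),[.62,-.0145,.12],9.7))
E
```

```text
t 12.55 pos [0.4645 0.2683 0.0339] F [-1.73 -0.66  4.83] open 0.5667784917020255 (array([0., 0., 0.]), 'yaw', np.float64(9.96))
(array([-12.22,   4.17,  -3.44]), 'yaw', np.float64(9.96), 'turn units tz', np.float64(0.04))
```

View pics/w8.png

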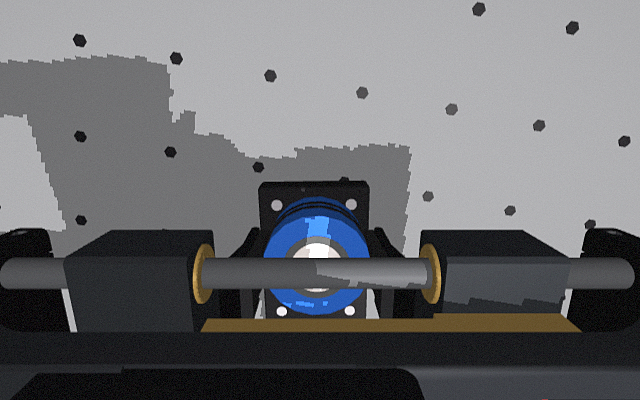

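>>> arm_command([
  {"translation": [0,0,0],"dr": [0,0,0],"jaw": 1},
  {"translation": [0,0,-0.1],"dr": [0,0,0],"jaw": 1},
])

```text
time_s: 12.77
position: [0.4644, 0.2682, 0.0358]
tcp_rot: [[-0.173, 0.985, -0.0], [0.985, 0.173, -0.0], [-0.0, -0.0, -1.0]]
force: [0.4, -0.4, -1.7]
opening: 0.569
```

>>> arm_command([
  {"translation": [0,0,-0.2],"dr": [0,0,0],"jaw": 1},
  {"translation": [0,0,-0.5],"dr": [0,0,0],"jaw": 1},
  {"translation": [0,0,-0.8],"dr": [0,0,0],"jaw": 1},
  {"translation": [0,0,-1],"dr": [0,0,0],"jaw": 1},
  {"translation": [0,0,-0.8],"dr": [0,0,0],"jaw": 1},
])

```text
time_s: 13.18
position: [0.4646, 0.2682, 0.1196]
tcp_rot: [[-0.173, 0.985, 0.0], [0.985, 0.173, -0.0], [-0.0, 0.0, -1.0]]
force: [-0.8, -0.9, -1.3]
opening: 0.57
```

```bash
python3 look.py w9;python3 - <<'E'
from h import *
from rig import *
print(tgt(read_state(),[.62,-.0145,.12],9.7))
E
```

```text
t 13.1833 pos [0.4646 0.2682 0.1196] F [-0.82 -0.88 -1.32] open 0.5703438961250019 (array([0., 0., 0.]), 'yaw', np.float64(9.95))
(array([-12.23,   4.07,   0.14]), 'yaw', np.float64(9.97), 'turn units tz', np.float64(0.04))
```

View pics/w9.png

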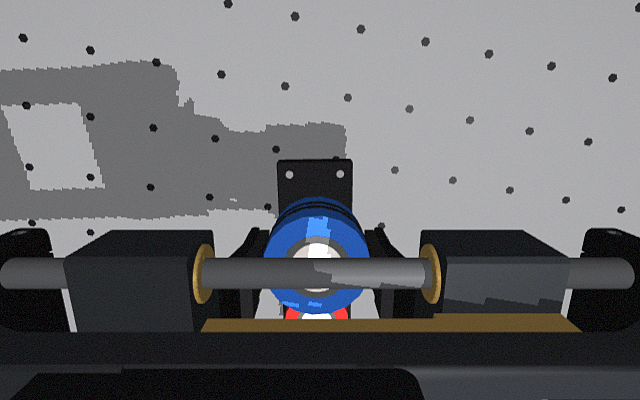

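>>> arm_command([
  {"translation": [-0.4,0.1,-0.2],"dr": [0,0,0],"jaw": 1},
  {"translation": [-0.8,0.3,0],"dr": [0,0,0],"jaw": 1},
  {"translation": [-1,0.35,0],"dr": [0,0,0],"jaw": 1},
  {"translation": [-1,0.35,0],"dr": [0,0,0],"jaw": 1},
  {"translation": [-1,0.35,0],"dr": [0,0,0],"jaw": 1},
  {"translation": [-1,0.35,0],"dr": [0,0,0],"jaw": 1},
  {"translation": [-1,0.35,0],"dr": [0,0,0],"jaw": 1},
  {"translation": [-1,0.35,0],"dr": [0,0,0],"jaw": 1},
  {"translation": [-1,0.35,0],"dr": [0,0,0],"jaw": 1},
  {"translation": [-1,0.35,0],"dr": [0,0,0],"jaw": 1},
  {"translation": [-1,0.35,0],"dr": [0,0,0],"jaw": 1},
  {"translation": [-0.9,0.35,0],"dr": [0,0,0],"jaw": 1},
])

```text
time_s: 14.23
position: [0.6083, 0.0094, 0.1222]
tcp_rot: [[-0.172, 0.985, -0.002], [0.985, 0.172, -0.0], [0.0, -0.002, -1.0]]
force: [0.0, 0.2, -1.3]
opening: 0.569
```

>>> arm_command([
  {"translation": [-0.7,0.15,0],"dr": [0,0,0],"jaw": 1},
  {"translation": [-0.3,0,0],"dr": [0,0,0],"jaw": 1},
  {"translation": [0,0,0],"dr": [0,0,0],"jaw": 1},
  {"translation": [0,0,0],"dr": [0,0,0],"jaw": 1},
])

```text
time_s: 14.57
position: [0.6153, -0.0122, 0.1226]
tcp_rot: [[-0.172, 0.985, -0.003], [0.985, 0.172, 0.001], [0.001, -0.003, -1.0]]
force: [-0.3, -0.4, -1.1]
opening: 0.563
```

```bash
python3 look.py w10;python3 - <<'E'
from h import *
from rig import *
for z in (.04,.027):print(tgt(read_state(),[.619,-.013,z],9.7))
E
```

```text
t 14.5667 pos [ 0.6153 -0.0122  0.1226] F [-0.31 -0.38 -1.07] open 0.5628612333346085 (array([0., 0., 0.]), 'yaw', np.float64(9.89))
(array([-0.09,  0.15,  3.31]), 'yaw', np.float64(9.96), 'turn units tz', np.float64(0.04))
(array([-0.09,  0.15,  3.83]), 'yaw', np.float64(9.96), 'turn units tz', np.float64(0.04))
```

View pics/w10.png

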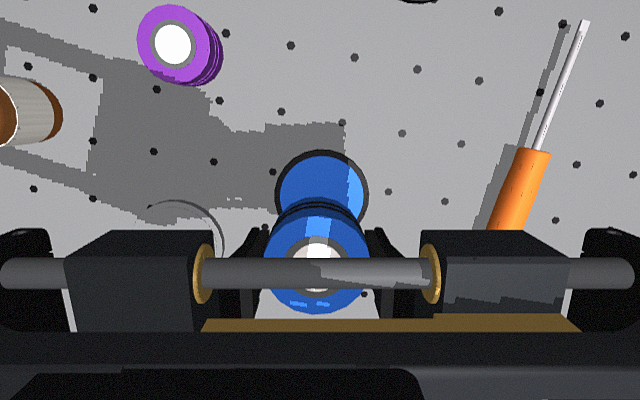

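The wrist view shows the blue stand's rim at columns 274–369 with its far edge at row 149, and the driver handle well clear at (515,190). I'll fit the stand centre.

```bash
cat > rim.py <<'E'
from h import *
from scipy.optimize import least_squares
a=np.radians(np.arange(0,360,2))
def fit(fn,c0,l,r,t,z=.008,rad=.04):
    f=np.load(fn); K,T=f['K'],f['T']
    def e(c):
        p=proj(K,T,np.c_[c[0]+rad*np.cos(a),c[1]+rad*np.sin(a),np.full(len(a),z)]); return [p[:,0].min()-l,p[:,0].max()-r,p[:,1].min()-t]
    s=least_squares(e,c0); print(s.x.round(4),s.fun.round(2))
E
python3 - <<'E'
from rim import *
fit('w10.npz',[.619,-.013],274,369.5,149)
im=np.load('w10.npz')['im']; cv2.imwrite('pics/c10.png',cv2.resize(im[135:235,260:390][...,::-1],None,fx=5,fy=5,interpolation=cv2.INTER_NEAREST))
E
```

```text
[ 0.6192 -0.0126] [-0.36  0.35  0.03]
```

View pics/c10.png

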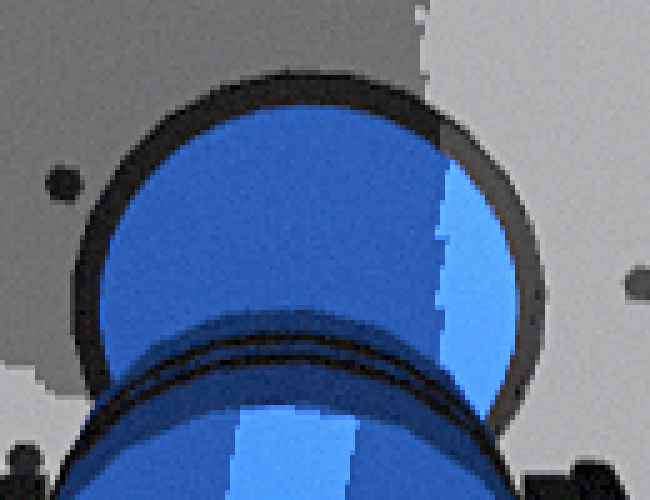

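>>> arm_command([
  {"translation": [-0.05,0.1,0.5],"dr": [0,0,0],"jaw": 1},
  {"translation": [-0.04,0.05,1],"dr": [0,0,0],"jaw": 1},
  {"translation": [0,0,0.9],"dr": [0,0,0],"jaw": 1},
  {"translation": [0,0,0.5],"dr": [0,0,0],"jaw": 1},
  {"translation": [0,0,0.3],"dr": [0,0,0],"jaw": 1},
  {"translation": [0,0,0.2],"dr": [0,0,0],"jaw": 1},
  {"translation": [0,0,0.1],"dr": [0,0,0],"jaw": 1},
  {"translation": [0,0,0],"dr": [0,0,0],"jaw": 1},
  {"translation": [0,0,0],"dr": [0,0,0],"jaw": 1},
])

```text
time_s: 15.37
position: [0.6214, -0.0138, 0.0368]
tcp_rot: [[-0.173, 0.985, 0.002], [0.985, 0.173, -0.0], [-0.001, 0.002, -1.0]]
force: [0.9, 0.5, -0.7]
opening: 0.564
```

```bash
python3 - <<'E'
from h import *
from rig import *
print(tgt(read_state(),[.619,-.013,.0265],9.7))
E
```

```text
(array([ 0.05, -0.09,  0.41]), 'yaw', np.float64(9.96), 'turn units tz', np.float64(0.04))
```

>>> arm_command([
  {"translation": [0.03,-0.07,0.2],"dr": [0,0,0],"jaw": 1},
  {"translation": [0,0,0.12],"dr": [0,0,0],"jaw": 1},
  {"translation": [0,0,0.05],"dr": [0,0,0],"jaw": 1},
  {"translation": [0,0,0],"dr": [0,0,0],"jaw": 1},
  {"translation": [0,0,0],"dr": [0,0,0],"jaw": 1},
  {"translation": [0,0,0],"dr": [0,0,0],"jaw": 1},
])

```text
time_s: 15.87
position: [0.619, -0.0134, 0.0269]
tcp_rot: [[-0.173, 0.985, 0.0], [0.985, 0.173, -0.0], [-0.0, 0.0, -1.0]]
force: [-1.1, 0.1, -0.7]
opening: 0.566
```

One more millimetre down to make contact, then release.

>>> arm_command([
  {"translation": [0,0,0.04],"dr": [0,0,0],"jaw": 1},
  {"translation": [0,0,0.01],"dr": [0,0,0],"jaw": 1},
  {"translation": [0,0,0],"dr": [0,0,0],"jaw": 1},
])

```text
time_s: 16.12
position: [0.6191, -0.0134, 0.026]
tcp_rot: [[-0.173, 0.985, 0.001], [0.985, 0.173, -0.0], [-0.0, 0.001, -1.0]]
force: [-0.1, -0.2, 2.5]
opening: 0.569
```

>>> arm_command([
  {"translation": [0,0,0],"dr": [0,0,0],"jaw": 0.4},
  {"translation": [0,0,0],"dr": [0,0,0],"jaw": 0.3},
  {"translation": [0,0,0],"dr": [0,0,0],"jaw": 0},
  {"translation": [0,0,0],"dr": [0,0,0],"jaw": 0},
  {"translation": [0,0,0],"dr": [0,0,0],"jaw": 0},
])

```text
time_s: 16.53
position: [0.6188, -0.0133, 0.0254]
tcp_rot: [[-0.173, 0.985, -0.0], [0.985, 0.173, 0.0], [0.0, -0.0, -1.0]]
force: [-0.1, -0.1, 0.4]
opening: 0.82
```

>>> arm_command([
  {"translation": [0,0,-0.3],"dr": [0,0,0],"jaw": 0},
  {"translation": [0,0,-0.7],"dr": [0,0,0],"jaw": 0},
  {"translation": [0,0,-1],"dr": [0,0,0],"jaw": 0},
  {"translation": [0,0,-1],"dr": [0,0,0],"jaw": 0},
  {"translation": [0,0,-1],"dr": [0,0,0],"jaw": 0},
  {"translation": [0,0,-1],"dr": [0,0,0],"jaw": 0},
  {"translation": [0,0,-1],"dr": [0,0,0],"jaw": 0},
  {"translation": [0,0,-0.5],"dr": [0,0,0],"jaw": 0},
])

```text
time_s: 17.2
position: [0.6203, -0.0135, 0.1921]
tcp_rot: [[-0.173, 0.985, 0.006], [0.985, 0.173, -0.001], [-0.002, 0.005, -1.0]]
force: [1.6, 0.0, 0.7]
opening: 1.002
```

```bash
python3 look.py w11; python3 - <<'E'
from h import *
from rig import *
print(tgt(read_state(),[.48,.17,.2],9.7))
E
```

```text
t 17.2 pos [ 0.6203 -0.0135  0.1921] F [1.59 0.04 0.68] open 1.0021811336169026 (array([0., 0., 0.]), 'yaw', np.float64(9.96))
(array([ 8.21, -4.3 , -0.31]), 'yaw', np.float64(9.97), 'turn units tz', np.float64(0.04))
```

View pics/w11.png

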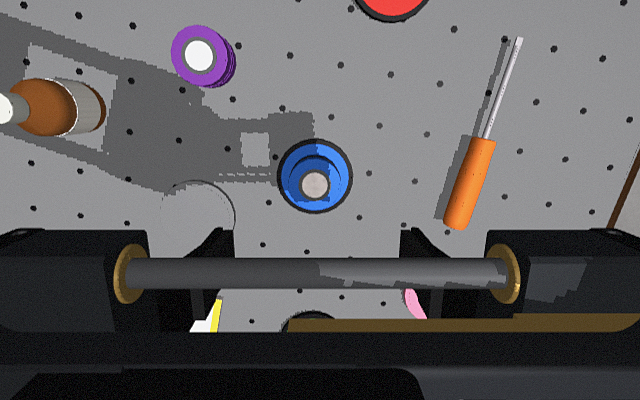

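The blue cell is upright, disc at (315,184), stand columns 277–353. Next is red.

>>> arm_command([
  {"translation": [0.5,-0.25,0],"dr": [0,0,0],"jaw": 0},
  {"translation": [1,-0.5,0],"dr": [0,0,0],"jaw": 0},
  {"translation": [1,-0.5,0],"dr": [0,0,0],"jaw": 0},
  {"translation": [1,-0.5,0],"dr": [0,0,0],"jaw": 0},
  {"translation": [1,-0.5,0],"dr": [0,0,0],"jaw": 0},
  {"translation": [1,-0.5,0],"dr": [0,0,0],"jaw": 0},
  {"translation": [1,-0.5,0],"dr": [0,0,0],"jaw": 0},
  {"translation": [1,-0.5,0],"dr": [0,0,0],"jaw": 0},
  {"translation": [0.6,-0.4,0],"dr": [0,0,0],"jaw": 0},
  {"translation": [0.2,-0.2,0],"dr": [0,0,0],"jaw": 0},
  {"translation": [0,0,0],"dr": [0,0,0],"jaw": 0},
])

```text
time_s: 18.17
position: [0.4726, 0.1733, 0.187]
tcp_rot: [[-0.175, 0.984, -0.004], [0.984, 0.175, -0.0], [0.0, -0.004, -1.0]]
force: [-0.3, -0.3, 0.0]
opening: 1.002
```

```bash
python3 look.py w12; python3 - <<'E'
from rim import *
f=np.load('w11.npz'); print('blue cell',onz(f['K'],f['T'],[314.7,184.5],.042)); fit('w11.npz',[.619,-.013],277,353,138)
E
```

```text
t 18.1667 pos [0.4726 0.1733 0.187 ] F [-0.29 -0.26  0.02] open 1.0024899065242958 (array([0., 0., 0.]), 'yaw', np.float64(10.11))
blue cell [[ 0.61897706 -0.01249066  0.042     ]]
[ 0.6194 -0.0126] [-0.78  0.78  0.05]
```

View pics/w12.png

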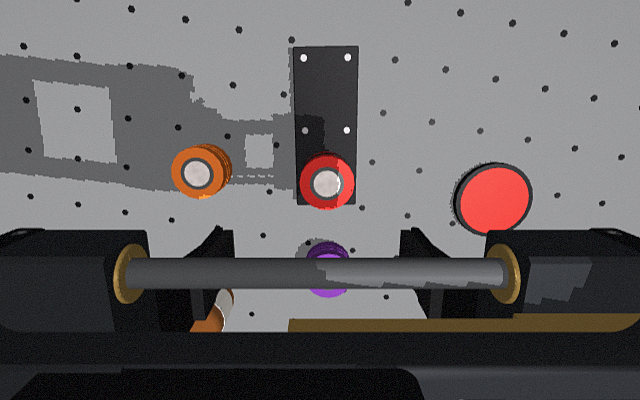

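```bash
python3 - <<'E'
from rim import *
from rig import *
f=np.load('w12.npz'); p=onz(f['K'],f['T'],[327,183.5],.05)[0]; print('red',p, pt(f['K'],f['T'],f['d'],327,184))
fit('w12.npz',[.657,.183],453,533,161)
c=f['im'][30:240,280:380][...,::-1]; cv2.imwrite('pics/c12.png',cv2.resize(c,None,fx=2.8,fy=2.8,interpolation=cv2.INTER_CUBIC))
print(tgt(read_state(),[p[0],p[1],.0335],9.7))
E
```

```text
red [0.48000259 0.18022059 0.05      ] [0.48014902 0.17957098 0.04907484]
[0.6544 0.1848] [ 0.79 -0.78 -0.05]
(array([0.26, 0.28, 6.15]), 'yaw', np.float64(10.05), 'turn units tz', np.float64(0.06))
```

View pics/c12.png

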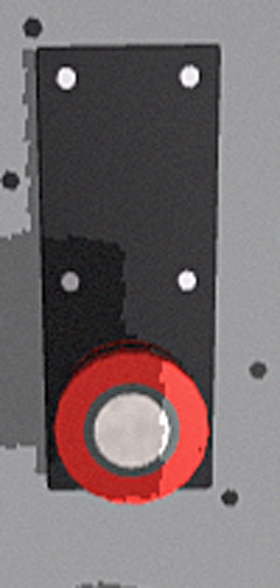

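>>> arm_command([
  {"translation": [0.13,0.14,0.5],"dr": [0,0,0],"jaw": 0},
  {"translation": [0.13,0.14,1],"dr": [0,0,0],"jaw": 0},
  {"translation": [0,0,1],"dr": [0,0,0],"jaw": 0},
  {"translation": [0,0,1],"dr": [0,0,0],"jaw": 0},
  {"translation": [0,0,1],"dr": [0,0,0],"jaw": 0},
  {"translation": [0,0,0.8],"dr": [0,0,0],"jaw": 0},
  {"translation": [0,0,0.5],"dr": [0,0,0],"jaw": 0},
  {"translation": [0,0,0.3],"dr": [0,0,0],"jaw": 0},
  {"translation": [0,0,0],"dr": [0,0,0],"jaw": 0},
  {"translation": [0,0,0],"dr": [0,0,0],"jaw": 0},
  {"translation": [0,0,0],"dr": [0,0,0],"jaw": 0},
])

```text
time_s: 19.13
position: [0.4826, 0.1796, 0.0362]
tcp_rot: [[-0.172, 0.985, 0.002], [0.985, 0.172, 0.0], [-0.0, 0.002, -1.0]]
force: [-0.8, -0.2, 0.3]
opening: 0.999
```

```bash
python3 - <<'E'
from h import *
from rig import *
print(tgt(read_state(),[.48,.18,.0335],9.7))
E
```

```text
(array([ 0.03, -0.1 ,  0.11]), 'yaw', np.float64(9.92), 'turn units tz', np.float64(0.04))
```

>>> arm_command([
  {"translation": [0.03,-0.08,0.08],"dr": [0,0,0],"jaw": 0},
  {"translation": [0,0,0],"dr": [0,0,0],"jaw": 1},
  {"translation": [0,0,0],"dr": [0,0,0],"jaw": 1},
  {"translation": [0,0,0],"dr": [0,0,0],"jaw": 1},
  {"translation": [0,0,0],"dr": [0,0,0],"jaw": 1},
  {"translation": [0,0,0],"dr": [0,0,0],"jaw": 1},
  {"translation": [0,0,0],"dr": [0,0,0],"jaw": 1},
  {"translation": [0,0,0],"dr": [0,0,0],"jaw": 1},
  {"translation": [0,0,0],"dr": [0,0,0],"jaw": 1},
  {"translation": [0,0,0],"dr": [0,0,0],"jaw": 1},
  {"translation": [0,0,0],"dr": [0,0,0],"jaw": 1},
  {"translation": [0,0,0],"dr": [0,0,0],"jaw": 1},
])

```text
time_s: 20.13
position: [0.4796, 0.1803, 0.0336]
tcp_rot: [[-0.173, 0.985, 0.0], [0.985, 0.173, 0.0], [0.0, 0.0, -1.0]]
force: [0.2, -0.5, 1.1]
opening: 0.561
```

>>> arm_command([
  {"translation": [0,0,-0.1],"dr": [0,0,0],"jaw": 1},
  {"translation": [0,0,-0.2],"dr": [0,0,0],"jaw": 1},
  {"translation": [0,0,-0.5],"dr": [0,0,0],"jaw": 1},
  {"translation": [0,0,-0.8],"dr": [0,0,0],"jaw": 1},
  {"translation": [0,0,-1],"dr": [0,0,0],"jaw": 1},
  {"translation": [0,0,-0.8],"dr": [0,0,0],"jaw": 1},
  {"translation": [0,0,-0.2],"dr": [0,0,0],"jaw": 1},
])

```text
time_s: 20.72
position: [0.4812, 0.1806, 0.1266]
tcp_rot: [[-0.173, 0.985, 0.006], [0.985, 0.173, 0.001], [-0.0, 0.006, -1.0]]
force: [1.1, -0.9, -1.1]
opening: 0.57
```

```bash
python3 look.py w13;python3 - <<'E'
from h import *
from rig import *
print(tgt(read_state(),[.656,.184,.12],9.7))
E
```

```text
t 20.7167 pos [0.4812 0.1806 0.1266] F [ 1.06 -0.88 -1.09] open 0.5697152729310404 (array([0., 0., 0.]), 'yaw', np.float64(9.96))
(array([-1.07,  6.91,  0.28]), 'yaw', np.float64(9.96), 'turn units tz', np.float64(0.04))
```

View pics/w13.png

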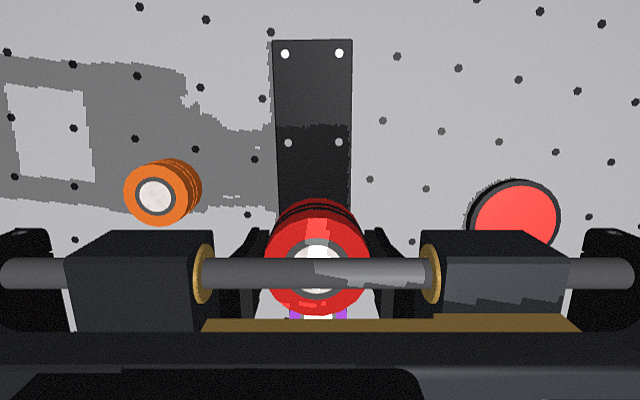

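Red is held and the plate stayed flat. Moving to the red stand.

>>> arm_command([
  {"translation": [-0.05,0.4,0],"dr": [0,0,0],"jaw": 1},
  {"translation": [-0.1,0.8,0],"dr": [0,0,0],"jaw": 1},
  {"translation": [-0.2,1,0],"dr": [0,0,0],"jaw": 1},
  {"translation": [-0.2,1,0],"dr": [0,0,0],"jaw": 1},
  {"translation": [-0.2,1,0],"dr": [0,0,0],"jaw": 1},
  {"translation": [-0.2,1,0],"dr": [0,0,0],"jaw": 1},
  {"translation": [-0.1,0.9,0],"dr": [0,0,0],"jaw": 1},
  {"translation": [0,0.6,0],"dr": [0,0,0],"jaw": 1},
  {"translation": [0,0.2,0],"dr": [0,0,0],"jaw": 1},
  {"translation": [0,0,0],"dr": [0,0,0],"jaw": 1},
  {"translation": [0,0,0],"dr": [0,0,0],"jaw": 1},
])

```text
time_s: 21.68
position: [0.6525, 0.1841, 0.1218]
tcp_rot: [[-0.173, 0.985, -0.004], [0.985, 0.173, -0.0], [0.0, -0.004, -1.0]]
force: [-1.6, 0.6, -1.5]
opening: 0.565
```

```bash
python3 look.py w14;python3 - <<'E'
from h import *
im=np.load('w14.npz')['im']; cv2.imwrite('pics/c14.png',cv2.resize(im[135:235,260:390][...,::-1],None,fx=5,fy=5,interpolation=cv2.INTER_NEAREST))
E
```

```text
t 21.6833 pos [0.6525 0.1841 0.1218] F [-1.62  0.62 -1.49] open 0.5647397126396642 (array([0., 0., 0.]), 'yaw', np.float64(9.96))
```

View pics/c14.png

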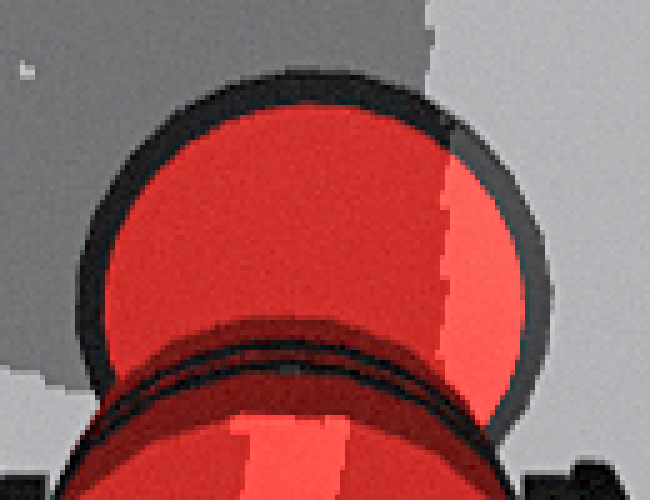

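The crop puts the red stand's rim at columns 275–370 with its far edge at row 148.4.

```bash
python3 - <<'E'
from rim import *
from rig import *
fit('w14.npz',[.656,.184],275,370,148.4)
s=read_state(); print(s['position'],tgt(s,[.656,.184,.0265],9.7))
E
```

```text
[0.6568 0.1841] [-0.78  0.78  0.06]
[0.65209933 0.18411613 0.12216363] (array([-0.03,  0.17,  3.83]), 'yaw', np.float64(9.97), 'turn units tz', np.float64(0.04))
```

>>> arm_command([
  {"translation": [-0.03,0.1,0.5],"dr": [0,0,0],"jaw": 1},
  {"translation": [0,0.05,1],"dr": [0,0,0],"jaw": 1},
  {"translation": [0,0,0.9],"dr": [0,0,0],"jaw": 1},
  {"translation": [0,0,0.5],"dr": [0,0,0],"jaw": 1},
  {"translation": [0,0,0.3],"dr": [0,0,0],"jaw": 1},
  {"translation": [0,0,0.2],"dr": [0,0,0],"jaw": 1},
  {"translation": [0,0,0],"dr": [0,0,0],"jaw": 1},
  {"translation": [0,0,0],"dr": [0,0,0],"jaw": 1},
  {"translation": [0,0,0],"dr": [0,0,0],"jaw": 1},
  {"translation": [0,0,0],"dr": [0,0,0],"jaw": 1},
])

```text
time_s: 22.57
position: [0.6587, 0.1843, 0.0399]
tcp_rot: [[-0.173, 0.985, 0.002], [0.985, 0.173, 0.0], [-0.0, 0.002, -1.0]]
force: [0.4, 0.5, -1.0]
opening: 0.565
```

```bash
python3 - <<'E'
from h import *
from rig import *
print(tgt(read_state(),[.6565,.184,.0265],9.7))
E
```

```text
(array([ 0.  , -0.09,  0.53]), 'yaw', np.float64(9.96), 'turn units tz', np.float64(0.04))
```

>>> arm_command([
  {"translation": [0,-0.07,0.2],"dr": [0,0,0],"jaw": 1},
  {"translation": [0,0,0.15],"dr": [0,0,0],"jaw": 1},
  {"translation": [0,0,0.1],"dr": [0,0,0],"jaw": 1},
  {"translation": [0,0,0.05],"dr": [0,0,0],"jaw": 1},
  {"translation": [0,0,0],"dr": [0,0,0],"jaw": 1},
  {"translation": [0,0,0],"dr": [0,0,0],"jaw": 1},
  {"translation": [0,0,0],"dr": [0,0,0],"jaw": 1},
])

```text
time_s: 23.15
position: [0.6562, 0.1838, 0.0259]
tcp_rot: [[-0.173, 0.985, 0.0], [0.985, 0.173, 0.0], [-0.0, 0.0, -1.0]]
force: [0.3, -0.7, -0.6]
opening: 0.568
```

>>> arm_command([
  {"translation": [0,0,0.03],"dr": [0,0,0],"jaw": 1},
  {"translation": [0,0,0],"dr": [0,0,0],"jaw": 1},
  {"translation": [0,0,0],"dr": [0,0,0],"jaw": 1},
])

```text
time_s: 23.4
position: [0.6563, 0.1839, 0.0257]
tcp_rot: [[-0.173, 0.985, 0.001], [0.985, 0.173, 0.0], [-0.0, 0.001, -1.0]]
force: [0.5, -0.9, 1.9]
opening: 0.568
```

>>> arm_command([
  {"translation": [0,0,0],"dr": [0,0,0],"jaw": 0.4},
  {"translation": [0,0,0],"dr": [0,0,0],"jaw": 0.3},
  {"translation": [0,0,0],"dr": [0,0,0],"jaw": 0},
  {"translation": [0,0,0],"dr": [0,0,0],"jaw": 0},
  {"translation": [0,0,0],"dr": [0,0,0],"jaw": 0},
])

```text
time_s: 23.82
position: [0.656, 0.1838, 0.0252]
tcp_rot: [[-0.173, 0.985, -0.0], [0.985, 0.173, -0.0], [0.0, -0.0, -1.0]]
force: [-0.5, 0.4, -0.4]
opening: 0.818
```

>>> arm_command([
  {"translation": [0,0,-0.3],"dr": [0,0,0],"jaw": 0},
  {"translation": [0,0,-0.7],"dr": [0,0,0],"jaw": 0},
  {"translation": [0,0,-1],"dr": [0,0,0],"jaw": 0},
  {"translation": [0,0,-1],"dr": [0,0,0],"jaw": 0},
  {"translation": [0,0,-1],"dr": [0,0,0],"jaw": 0},
  {"translation": [0,0,-1],"dr": [0,0,0],"jaw": 0},
  {"translation": [0,0,-1],"dr": [0,0,0],"jaw": 0},
  {"translation": [0,0,-1],"dr": [0,0,0],"jaw": 0},
])

```text
time_s: 24.48
position: [0.6559, 0.1838, 0.2022]
tcp_rot: [[-0.173, 0.985, 0.0], [0.985, 0.173, 0.0], [-0.0, 0.0, -1.0]]
force: [1.0, -0.4, -0.6]
opening: 1.0
```

```bash
python3 look.py w15;python3 - <<'E'
from h import *
from rig import *
print(tgt(read_state(),[.473,.21,.22],9.7))
E
```

```text
t 24.4833 pos [0.6559 0.1838 0.2022] F [ 0.96 -0.44 -0.64] open 1.0003625334185313 (array([0., 0., 0.]), 'yaw', np.float64(9.95))
(array([ 2.3 , -7.15, -0.55]), 'yaw', np.float64(9.97), 'turn units tz', np.float64(0.04))
```

View pics/w15.png

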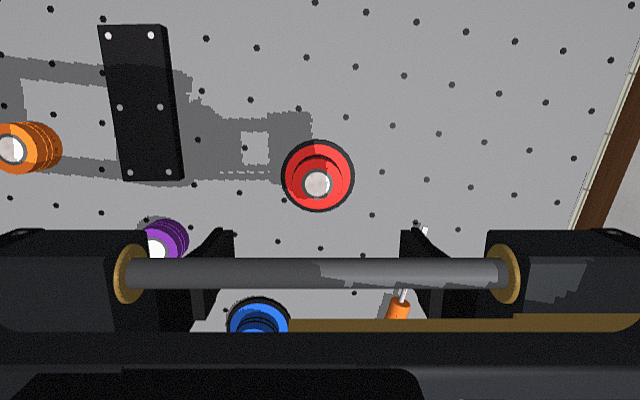

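Red is placed: disc (316.5,183.5), stand columns 281–355. The plate is now bare, so I'll move over it.

>>> arm_command([
  {"translation": [0,-0.5,0],"dr": [0,0,0],"jaw": 0},
  {"translation": [0,-1,-0.1],"dr": [0,0,0],"jaw": 0},
  {"translation": [0.2,-1,-0.1],"dr": [0,0,0],"jaw": 0},
  {"translation": [0.2,-1,-0.1],"dr": [0,0,0],"jaw": 0},
  {"translation": [0.2,-1,-0.1],"dr": [0,0,0],"jaw": 0},
  {"translation": [0.2,-1,-0.1],"dr": [0,0,0],"jaw": 0},
  {"translation": [0.2,-0.9,0],"dr": [0,0,0],"jaw": 0},
  {"translation": [0,-0.5,0],"dr": [0,0,0],"jaw": 0},
  {"translation": [0,-0.2,0],"dr": [0,0,0],"jaw": 0},
  {"translation": [0,0,0],"dr": [0,0,0],"jaw": 0},
  {"translation": [0,0,0],"dr": [0,0,0],"jaw": 0},
])

```text
time_s: 25.45
position: [0.478, 0.1778, 0.2133]
tcp_rot: [[-0.173, 0.985, 0.002], [0.985, 0.173, 0.0], [-0.0, 0.002, -1.0]]
force: [-0.2, -0.4, -0.5]
opening: 1.001
```

```bash
python3 look.py w16;python3 - <<'E'
from rim import *
f=np.load('w15.npz'); print('red cell',onz(f['K'],f['T'],[316.5,183.5],.042)); fit('w15.npz',[.656,.184],280.5,355,138.5)
im=np.load('w16.npz')['im']; cv2.imwrite('pics/c16.png',cv2.resize(im[50:240,270:370][...,::-1],None,fx=3,fy=3,interpolation=cv2.INTER_CUBIC))
E
```

```text
t 25.45 pos [0.478  0.1778 0.2133] F [-0.25 -0.36 -0.5 ] open 1.0014782810243177 (array([0., 0., 0.]), 'yaw', np.float64(9.94))
red cell [[0.6556626  0.18404125 0.042     ]]
[0.657  0.1842] [-0.41  0.41  0.02]
```

View pics/w16.png

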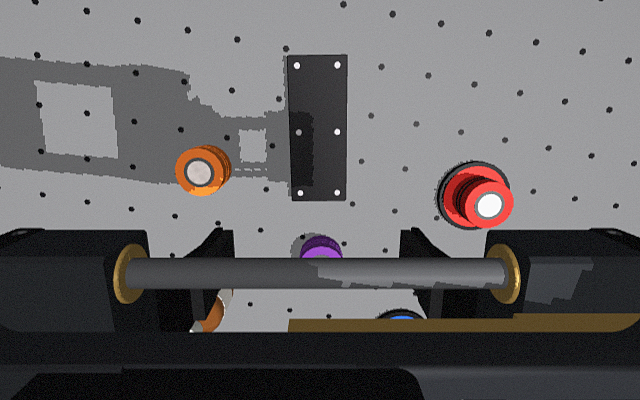

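View pics/c16.png

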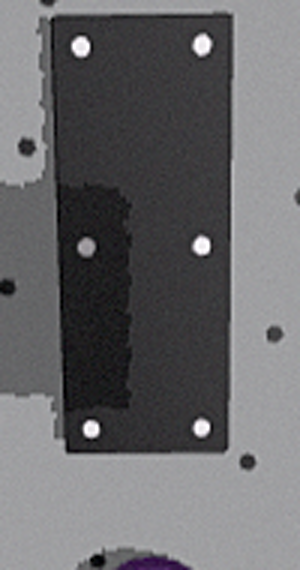

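```bash
python3 - <<'E'
from rim import *
from rig import *
f=np.load('w16.npz'); K,T=f['K'],f['T']
q=lambda L:[((x+.5)/3-.5+270,(y+.5)/3-.5+50) for x,y in L]
D=onz(K,T,q([(81,47),(203,44),(86,247),(202,246),(91,429),(202,428)]),.016)[:,:2]; print(D.round(4),D.mean(0)); v=D[4:].mean(0)-D[:2].mean(0); print('len angle',np.degrees(np.arctan2(v[0],-v[1])), 'w', np.degrees(np.arctan2(*(D[1]-D[0])[::-1])),np.degrees(np.arctan2(*(D[5]-D[4])[::-1])))
C=onz(K,T,q([(52,15),(232,14),(228,452),(66,452)]),.016)[:,:2]; print(C.round(4),C.mean(0),np.linalg.norm(C-np.roll(C,1,0),axis=1))
for z in (.06,.012): print(tgt(read_state(),[*D.mean(0),z],9.7))
E
```

```text
[[0.4398 0.2839]
 [0.4791 0.2918]
 [0.4517 0.2204]
 [0.4911 0.2277]
 [0.4638 0.1568]
 [0.5033 0.1641]] [0.47144485 0.22412173]
len angle 10.691609536099298 w 11.279496608924331 10.439585072043824
[[0.429  0.2919]
 [0.4867 0.3024]
 [0.5143 0.1568]
 [0.4562 0.1467]] [0.47152841 0.22447412] [0.14777358 0.05864812 0.14814413 0.05899145]
(array([1.87, 0.03, 6.13]), 'yaw', np.float64(9.93), 'turn units tz', np.float64(0.04))
(array([1.87, 0.03, 8.05]), 'yaw', np.float64(9.93), 'turn units tz', np.float64(0.04))
```

>>> arm_command([
  {"translation": [0.4,0,0.4],"dr": [0,0,-0.1],"jaw": 0},
  {"translation": [0.8,0,0.8],"dr": [0,0,0],"jaw": 0},
  {"translation": [0.6,0,1],"dr": [0,0,0],"jaw": 0},
  {"translation": [0.07,0,1],"dr": [0,0,0],"jaw": 0},
  {"translation": [0,0,1],"dr": [0,0,0],"jaw": 0},
  {"translation": [0,0,1],"dr": [0,0,0],"jaw": 0},
  {"translation": [0,0,0.8],"dr": [0,0,0],"jaw": 0},
  {"translation": [0,0,0.6],"dr": [0,0,0],"jaw": 0},
  {"translation": [0,0,0.4],"dr": [0,0,0],"jaw": 0},
  {"translation": [0,0,0],"dr": [0,0,0],"jaw": 0},
  {"translation": [0,0,0],"dr": [0,0,0],"jaw": 0},
  {"translation": [0,0,0],"dr": [0,0,0],"jaw": 0},
])

```text
time_s: 26.5
position: [0.4692, 0.2241, 0.0382]
tcp_rot: [[-0.183, 0.983, 0.001], [0.983, 0.183, 0.0], [0.0, 0.001, -1.0]]
force: [0.7, 0.2, 0.3]
opening: 0.999
```

```bash
python3 look.py w17;python3 - <<'E'
from h import *
from rig import *
print(tgt(read_state(),[.4715,.2243,.012],10.6))
E
```

```text
t 26.5 pos [0.4692 0.2241 0.0382] F [0.74 0.2  0.31] open 0.9991880116142041 (array([0., 0., 0.]), 'yaw', np.float64(10.56))
(array([-0.01,  0.09,  1.06]), 'yaw', np.float64(10.56), 'turn units tz', np.float64(-0.01))
```

View pics/w17.png

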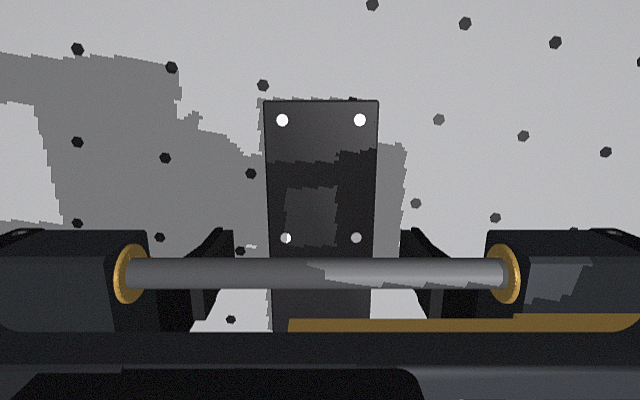

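>>> arm_command([
  {"translation": [0,0.07,0.3],"dr": [0,0,0],"jaw": 0},
  {"translation": [0,0,0.4],"dr": [0,0,0],"jaw": 0},
  {"translation": [0,0,0.25],"dr": [0,0,0],"jaw": 0},
  {"translation": [0,0,0.1],"dr": [0,0,0],"jaw": 0},
  {"translation": [0,0,0],"dr": [0,0,0],"jaw": 0},
  {"translation": [0,0,0],"dr": [0,0,0],"jaw": 0},
  {"translation": [0,0,0],"dr": [0,0,0],"jaw": 0},
])

```text
time_s: 27.13
position: [0.4702, 0.2241, 0.0115]
tcp_rot: [[-0.183, 0.983, -0.0], [0.983, 0.183, -0.0], [-0.0, -0.0, -1.0]]
force: [0.7, 0.9, -0.1]
opening: 1.001
```

>>> arm_command([
  {"translation": [0,0,0],"dr": [0,0,0],"jaw": 1},
  {"translation": [0,0,0],"dr": [0,0,0],"jaw": 1},
  {"translation": [0,0,0],"dr": [0,0,0],"jaw": 1},
  {"translation": [0,0,0],"dr": [0,0,0],"jaw": 1},
  {"translation": [0,0,0],"dr": [0,0,0],"jaw": 1},
  {"translation": [0,0,0],"dr": [0,0,0],"jaw": 1},
  {"translation": [0,0,0],"dr": [0,0,0],"jaw": 1},
  {"translation": [0,0,0],"dr": [0,0,0],"jaw": 1},
  {"translation": [0,0,0],"dr": [0,0,0],"jaw": 1},
  {"translation": [0,0,0],"dr": [0,0,0],"jaw": 1},
])

```text
time_s: 27.97
position: [0.4706, 0.2242, 0.0117]
tcp_rot: [[-0.183, 0.983, 0.001], [0.983, 0.183, 0.0], [0.0, 0.001, -1.0]]
force: [1.6, 0.5, 1.1]
opening: 0.687
```

>>> arm_command([
  {"translation": [0,0,0],"dr": [0,0,0],"jaw": 1},
  {"translation": [0,0,-0.1],"dr": [0,0,0],"jaw": 1},
  {"translation": [0,0,-0.2],"dr": [0,0,0],"jaw": 1},
  {"translation": [0,0,-0.4],"dr": [0,0,0],"jaw": 1},
  {"translation": [0,0,-0.8],"dr": [0,0,0],"jaw": 1},
  {"translation": [0,0,-1],"dr": [0,0,0],"jaw": 1},
  {"translation": [0,0,-1],"dr": [0,0,0],"jaw": 1},
  {"translation": [0,0,-1],"dr": [0,0,0],"jaw": 1},
  {"translation": [0,0,-0.6],"dr": [0,0,0],"jaw": 1},
  {"translation": [0,0,-0.2],"dr": [0,0,0],"jaw": 1},
])

```text
time_s: 28.8
position: [0.471, 0.2244, 0.1471]
tcp_rot: [[-0.183, 0.983, 0.004], [0.983, 0.183, 0.001], [0.0, 0.005, -1.0]]
force: [-0.4, -0.0, -3.3]
opening: 0.688
```

```bash
python3 look.py w18;python3 look.py s18 scene; python3 - <<'E'
from h import *
from rig import *
print(tgt(read_state(),[.495,-.256,.14],-2))
E
```

```text
t 28.8 pos [0.471  0.2244 0.1471] F [-0.41 -0.04 -3.32] open 0.6877968932909264 (array([0., 0., 0.]), 'yaw', np.float64(10.57))
t 28.85 pos [0.4709 0.2244 0.1467] F [ 1.3   1.03 -2.85] open 0.689438005255279 (array([0., 0., 0.]), 'yaw', np.float64(10.57))
(array([-19.06,  -2.55,   0.2 ]), 'yaw', np.float64(10.56), 'turn units tz', np.float64(2.09))
```

View pics/w18.png

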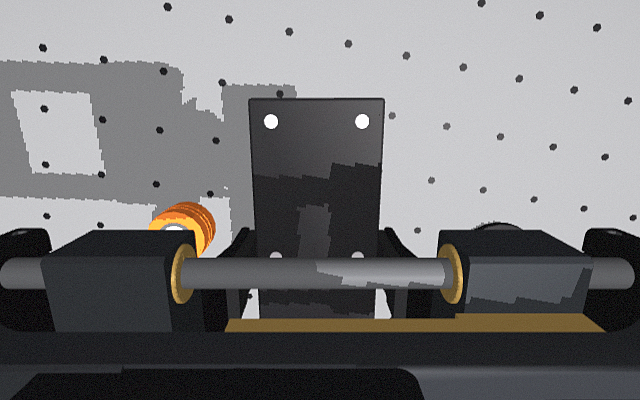

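View pics/s18.png

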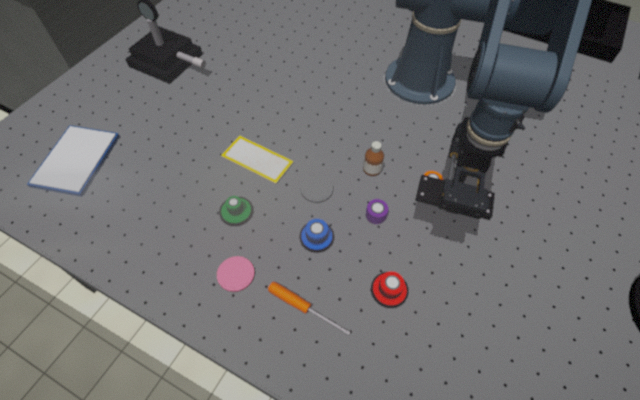

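The plate is level in the grip, and all three cells stand in the scene view. Heading to the dock at z≈0.14, above the bottle.

>>> arm_command([
  {"translation": [-0.3,0,0],"dr": [0,0,0],"jaw": 1},
  {"translation": [-0.6,-0.1,0],"dr": [0,0,0],"jaw": 1},
  {"translation": [-0.9,-0.1,0],"dr": [0,0,0],"jaw": 1},
  {"translation": [-1,-0.15,0],"dr": [0,0,0],"jaw": 1},
  {"translation": [-1,-0.15,0],"dr": [0,0,0],"jaw": 1},
  {"translation": [-1,-0.15,0],"dr": [0,0,0],"jaw": 1},
  {"translation": [-1,-0.15,0],"dr": [0,0,0],"jaw": 1},
  {"translation": [-1,-0.15,0],"dr": [0,0,0],"jaw": 1},
  {"translation": [-1,-0.15,0],"dr": [0,0,0],"jaw": 1},
  {"translation": [-1,-0.15,0],"dr": [0,0,0],"jaw": 1},
  {"translation": [-1,-0.15,0],"dr": [0,0,0],"jaw": 1},
  {"translation": [-1,-0.15,0],"dr": [0,0,0],"jaw": 1},
])

```text
time_s: 29.9
position: [0.48, -0.0498, 0.1424]
tcp_rot: [[-0.183, 0.983, -0.004], [0.983, 0.183, 0.001], [0.002, -0.004, -1.0]]
force: [0.3, 0.8, -3.5]
opening: 0.686
```

>>> arm_command([
  {"translation": [-1,-0.15,0],"dr": [0,0,0],"jaw": 1},
  {"translation": [-1,-0.15,0],"dr": [0,0,0],"jaw": 1},
  {"translation": [-1,-0.15,0],"dr": [0,0,0],"jaw": 1},
  {"translation": [-1,-0.15,0],"dr": [0,0,0],"jaw": 1},
  {"translation": [-1,-0.15,0],"dr": [0,0,0],"jaw": 1},
  {"translation": [-1,-0.15,0],"dr": [0,0,0],"jaw": 1},
  {"translation": [-0.8,-0.1,0],"dr": [0,0,0],"jaw": 1},
  {"translation": [-0.4,-0.05,0],"dr": [0,0,0.3],"jaw": 1},
  {"translation": [0,0,0],"dr": [0,0,0.6],"jaw": 1},
  {"translation": [0,0,0],"dr": [0,0,0.7],"jaw": 1},
  {"translation": [0,0,0],"dr": [0,0,0.5],"jaw": 1},
  {"translation": [0,0,0],"dr": [0,0,0],"jaw": 1},
])

```text
time_s: 30.9
position: [0.4874, -0.2293, 0.1426]
tcp_rot: [[0.038, 0.999, -0.003], [0.999, -0.038, 0.003], [0.002, -0.003, -1.0]]
force: [0.1, 0.4, -3.7]
opening: 0.686
```

```bash
python3 look.py w19; python3 - <<'E'
from h import *
from rig import *
print(tgt(read_state(),[.495,-.256,.14],-2))
E
```

```text
t 30.9 pos [ 0.4874 -0.2293  0.1426] F [ 0.08  0.43 -3.73] open 0.6861243082569739 (array([0., 0., 0.]), 'yaw', np.float64(-2.17))
(array([-1.06,  0.33,  0.11]), 'yaw', np.float64(-2.03), 'turn units tz', np.float64(-0.01))
```

View pics/w19.png

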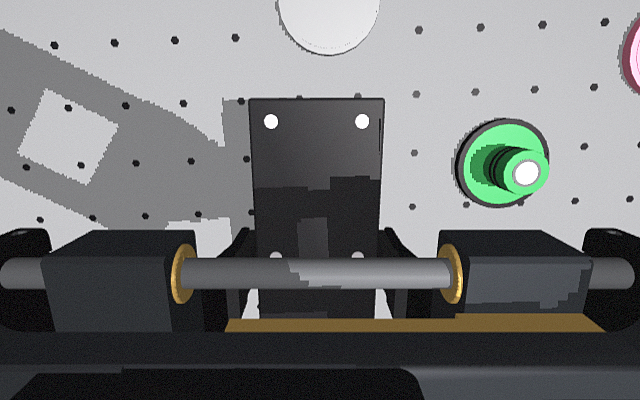

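>>> arm_command([
  {"translation": [-0.5,0.1,0.3],"dr": [0,0,0],"jaw": 1},
  {"translation": [-0.5,0.2,0.8],"dr": [0,0,0],"jaw": 1},
  {"translation": [0,0,1],"dr": [0,0,0],"jaw": 1},
  {"translation": [0,0,0.7],"dr": [0,0,0],"jaw": 1},
  {"translation": [0,0,0.4],"dr": [0,0,0],"jaw": 1},
  {"translation": [0,0,0.2],"dr": [0,0,0],"jaw": 1},
  {"translation": [0,0,0],"dr": [0,0,0],"jaw": 1},
  {"translation": [0,0,0],"dr": [0,0,0],"jaw": 1},
  {"translation": [0,0,0],"dr": [0,0,0],"jaw": 1},
])

```text
time_s: 31.7
position: [0.4961, -0.256, 0.06]
tcp_rot: [[0.035, 0.999, 0.002], [0.999, -0.035, -0.001], [-0.001, 0.002, -1.0]]
force: [-0.4, 0.4, -3.8]
opening: 0.683
```

```bash
python3 look.py w20; python3 - <<'E'
from h import *
from rig import *
print(tgt(read_state(),[.495,-.256,.0205],-2))
f=np.load('w20.npz'); im=f['im']; cv2.imwrite('pics/c20.png',cv2.resize(im[80:240,200:440][...,::-1],None,fx=3.3,fy=3.3,interpolation=cv2.INTER_CUBIC))
E
```

```text
t 31.7 pos [ 0.4961 -0.256   0.06  ] F [-0.37  0.42 -3.82] open 0.6832908862977674 (array([0., 0., 0.]), 'yaw', np.float64(-2.03))
(array([ 0.  , -0.05,  1.59]), 'yaw', np.float64(-2.02), 'turn units tz', np.float64(-0.0))
```

View pics/c20.png

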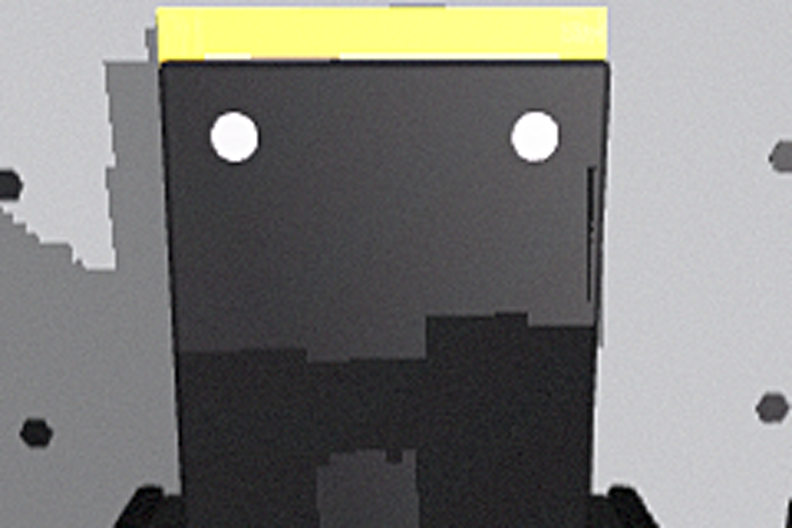

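```bash
python3 - <<'E'
from h import *
f=np.load('w20.npz'); K,T=f['K'],f['T']
q=lambda L:[((x+.5)/3.3-.5+200,(y+.5)/3.3-.5+80) for x,y in L]
D=onz(K,T,q([(157,7),(607,7)]),.008)[:,:2]; print('dock end',D.round(4),np.linalg.norm(D[1]-D[0]),np.degrees(np.arctan2(*(D[1]-D[0])[::-1])))
m=D.mean(0); a=np.radians(-2); print('dock mid',m-.085*np.array([-np.sin(a),np.cos(a)]))
P=onz(K,T,q([(161,62),(608,62)]),.0643)[:,:2]; print('plate end',P.round(4),np.linalg.norm(P[1]-P[0]),np.degrees(np.arctan2(*(P[1]-P[0])[::-1])))
print('plate mid',P.mean(0)-.075*np.array([-np.sin(a),np.cos(a)]))
E
```

```text
dock end [[ 0.4586 -0.1696]
 [ 0.5379 -0.1724]] 0.07943406236469264 -2.0167743210459763
dock mid [ 0.49527653 -0.25594222]
plate end [[ 0.4693 -0.1808]
 [ 0.5271 -0.1828]] 0.057881663374708306 -2.0224089460324333
plate mid [ 0.49559896 -0.25672583]
```

Dock mid (0.4953, −0.2559), plate mid (0.4956, −0.2567), and both at −2.0°. That's within a millimetre, so I'll lower it gently.

>>> arm_command([
  {"translation": [0,0,0.3],"dr": [0,0,0],"jaw": 1},
  {"translation": [0,0,0.4],"dr": [0,0,0],"jaw": 1},
  {"translation": [0,0,0.3],"dr": [0,0,0],"jaw": 1},
  {"translation": [0,0,0.2],"dr": [0,0,0],"jaw": 1},
  {"translation": [0,0,0.15],"dr": [0,0,0],"jaw": 1},
  {"translation": [0,0,0.1],"dr": [0,0,0],"jaw": 1},
  {"translation": [0,0,0.05],"dr": [0,0,0],"jaw": 1},
  {"translation": [0,0,0],"dr": [0,0,0],"jaw": 1},
  {"translation": [0,0,0],"dr": [0,0,0],"jaw": 1},
  {"translation": [0,0,0],"dr": [0,0,0],"jaw": 1},
])

```text
time_s: 32.58
position: [0.4955, -0.2556, 0.0218]
tcp_rot: [[0.036, 0.999, 0.0], [0.999, -0.036, -0.0], [-0.0, 0.0, -1.0]]
force: [0.3, 1.1, -3.7]
opening: 0.686
```

>>> arm_command([
  {"translation": [0,0,0.05],"dr": [0,0,0],"jaw": 1},
  {"translation": [0,0,0.03],"dr": [0,0,0],"jaw": 1},
  {"translation": [0,0,0],"dr": [0,0,0],"jaw": 1},
  {"translation": [0,0,0],"dr": [0,0,0],"jaw": 1},
])

```text
time_s: 32.92
position: [0.4955, -0.2556, 0.0197]
tcp_rot: [[0.036, 0.999, 0.0], [0.999, -0.036, -0.0], [-0.0, 0.0, -1.0]]
force: [0.2, 0.6, -2.3]
opening: 0.686
```

Load is starting to come off (−3.7 → −2.3 N). A touch more, then release.

>>> arm_command([
  {"translation": [0,0,0.03],"dr": [0,0,0],"jaw": 1},
  {"translation": [0,0,0],"dr": [0,0,0],"jaw": 1},
  {"translation": [0,0,0],"dr": [0,0,0],"jaw": 1},
])

```text
time_s: 33.17
position: [0.4954, -0.2556, 0.0197]
tcp_rot: [[0.036, 0.999, 0.001], [0.999, -0.036, -0.001], [-0.0, 0.001, -1.0]]
force: [-2.2, 1.4, 6.0]
opening: 0.683
```

>>> arm_command([
  {"translation": [0,0,0],"dr": [0,0,0],"jaw": 0.3},
  {"translation": [0,0,0],"dr": [0,0,0],"jaw": 0.2},
  {"translation": [0,0,0],"dr": [0,0,0],"jaw": 0},
  {"translation": [0,0,0],"dr": [0,0,0],"jaw": 0},
  {"translation": [0,0,0],"dr": [0,0,0],"jaw": 0},
  {"translation": [0,0,0],"dr": [0,0,0],"jaw": 0},
])

```text
time_s: 33.67
position: [0.4953, -0.2555, 0.0186]
tcp_rot: [[0.036, 0.999, -0.0], [0.999, -0.036, 0.0], [0.0, -0.0, -1.0]]
force: [0.3, -0.2, -0.4]
opening: 0.963
```

>>> arm_command([
  {"translation": [0,0,-0.2],"dr": [0,0,0],"jaw": 0},
  {"translation": [0,0,-0.6],"dr": [0,0,0],"jaw": 0},
  {"translation": [0,0,-1],"dr": [0,0,0],"jaw": 0},
  {"translation": [0,0,-1],"dr": [0,0,0],"jaw": 0},
  {"translation": [0,0,-1],"dr": [0,0,0],"jaw": 0},
  {"translation": [0,0,-1],"dr": [0,0,0],"jaw": 0},
  {"translation": [-0.5,0,-1],"dr": [0,0,0],"jaw": 0},
  {"translation": [-1,0,-0.7],"dr": [0,0,0],"jaw": 0},
  {"translation": [-1,0,0],"dr": [0,0,0],"jaw": 0},
  {"translation": [-0.5,0,0],"dr": [0,0,0],"jaw": 0},
  {"translation": [0,0,0],"dr": [0,0,0],"jaw": 0},
  {"translation": [0,0,0],"dr": [0,0,0],"jaw": 0},
])

```text
time_s: 34.67
position: [0.4917, -0.3297, 0.1804]
tcp_rot: [[0.037, 0.999, -0.002], [0.999, -0.037, 0.003], [0.003, -0.002, -1.0]]
force: [0.4, 0.6, -0.7]
opening: 0.998
```

```bash
python3 look.py w21; python3 look.py s21 scene; python3 look.py t21 top; python3 - <<'E'
from h import *
im=np.load('t21.npz')['im']; cv2.imwrite('pics/t21c.png',cv2.resize(im[100:300,220:460][...,::-1],None,fx=3.3,fy=2.9))
im=np.load('s21.npz')['im']; cv2.imwrite('pics/s21c.png',cv2.resize(im[120:320,200:420][...,::-1],None,fx=3,fy=3))
E
```

```text
t 34.6667 pos [ 0.4917 -0.3297  0.1804] F [ 0.42  0.58 -0.65] open 0.9981791669772474 (array([0., 0., 0.]), 'yaw', np.float64(-2.13))
t 34.7167 pos [ 0.4916 -0.3288  0.1801] F [-0.02  1.16  0.76] open 0.9992799924108026 (array([0., 0., 0.]), 'yaw', np.float64(-2.08))
t 34.7667 pos [ 0.4917 -0.3284  0.1801] F [-0.31  0.27  0.49] open 1.0006017139924848 (array([0., 0., 0.]), 'yaw', np.float64(-2.03))
```

View pics/w21.png

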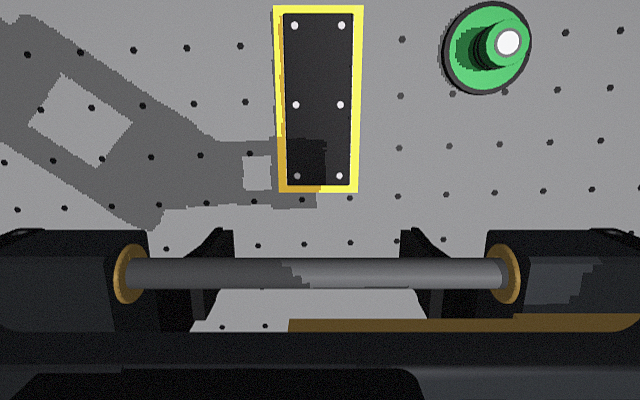

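View pics/s21c.png

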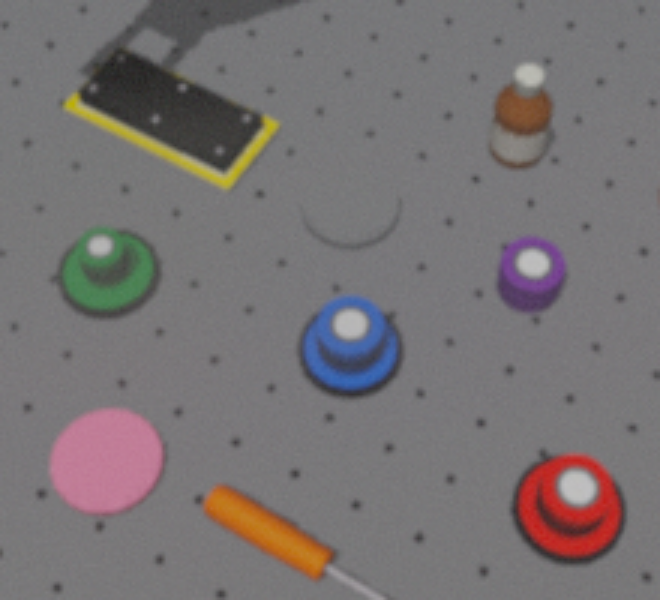

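View pics/t21.png

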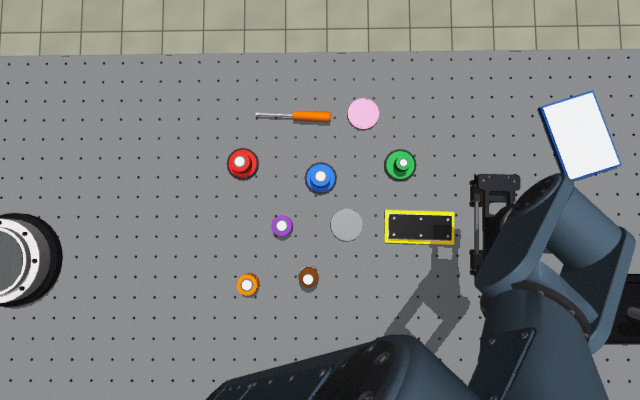

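The plate sits inside the yellow border with even margins, all cells are upright on their stands, and the bottle (308,278) and driver (312,116) haven't moved. One numeric check before handing in.

```bash
python3 - <<'E'
from h import *
f=np.load('w21.npz'); K,T=f['K'],f['T']
D=onz(K,T,[(273.5,5),(364,5),(358,192),(278.5,192)],.008)[:,:2]; print('dock',D.mean(0).round(4))
P=onz(K,T,[(294.5,25.5),(341,25),(296,104.5),(340.5,104.5),(297,176),(339.5,176)],.024)[:,:2]; print('plate',P.mean(0).round(4)); v=P[4:].mean(0)-P[:2].mean(0); w=(D[2]+D[3]-D[0]-D[1]); print(np.degrees(np.arctan2(v[0],-v[1])),np.degrees(np.arctan2(w[0],-w[1])), [pt(K,T,f['d'],u,v)[2].round(4) for u,v in((318,30),(318,60),(318,120),(318,170))])
a=np.load('top0.npz')['im'].astype(int);b=np.load('t21.npz')['im'].astype(int)
for n,(x0,y0,x1,y1) in dict(bottle=(295,262,322,295),driver=(252,105,335,127)).items(): print(n,abs(a-b)[y0:y1,x0:x1].mean())
from rig import *
s=read_state(); print(s['time_s'])
hand_in()
E
```

```text
dock [ 0.4958 -0.2561]
plate [ 0.4954 -0.2561]
-1.8631330920010376 -2.200143819811667 [np.float64(0.0233), np.float64(0.0209), np.float64(0.0223), np.float64(0.0223)]
bottle 13.294425738870183
driver 14.322380430814166
34.8167
the job is handed in; nothing more can be done
```

I took the stack apart in order (green, blue, red), set each cell on the stand of its own colour, then laid the bare plate on the dock. I handed the job in at 34.8 s of the 99 s limit; `hand_in()` gives no verdict, so these are my own camera checks.

| Piece | Offset from centre | Other checks |
|---|---|---|
| Green cell | about 1 mm | upright, released |
| Blue cell | about 0.5 mm | upright, released |
| Red cell | about 1.5 mm | upright, released |
| Plate | about 0.5 mm | about 0.3° from the dock's length, top at 21–23 mm (24 mm expected), flat and released |

- **Bottle and screwdriver:** their pixel positions look the same in the first and last top views. An image-difference check on them gave a mean of 13–14 grey levels. I had nothing to compare that with, so it is inconclusive, and I rely on the unchanged positions.
- **Camera disagreement:** the top camera's positions were about 1.5–2.5 mm off the wrist camera's. I used the wrist camera for each final placing.

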